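# Read the label on the revolving gift display with the contact scanner

### The arm

A 7-joint arm with a two-finger parallel gripper is mounted at the origin on the work surface. World frame = base frame: x ahead of the robot, y to its left, z up, the work surface at z = 0. Lengths are in m, angles in rad, forces in N, time in s.
With the tool pointing down it reaches from about 0.4 to 0.925 m from the base axis. Payload 5.6 kg.
Tool frame: the origin (TCP) lies midway between the tips of the shut fingers; the grasp point (between the pads) lies tcp_to_grasp behind it (tcp_to_grasp is the distance from the TCP to the grasp point, in m); z points along the fingers, y is the direction in which the jaws open and shut (so a half turn about z gives the same grasp; the last joint's range is limited). The gripper opens to 85 mm and grips with 20 to 120 N. Pads are 22 mm wide; open, the fingers measure 114 mm over their backs; the gripper's body (76 mm by 85 mm) begins 54 mm behind the grasp point. The pads swing forward as they close: fully open they stand 13 mm farther back than shut.
Start: joints at [-1.349, 0.468, -0.012, 1.603, 0.006, 1.071, -0.056], TCP at [0.17, 0.627, 0.231] pointing down, gripper open.
Joint ranges: [-2.53, 2.53], [-0.31, 2.02], [-1.57, 1.55], [0.28, 2.44], [-1.29, 4.43], [0.15, 1.84], [-2.92, 2.92]. Speed limits (rad/s): [2.57, 2.57, 3.14, 3.14, 3.14, 3.14, 3.14].

### API

Orientations are given as a unit quaternion [w, x, y, z].
In Python, from cell import * gives the robot as it stands. The module is installed in compiled form; this text tells all that it offers.
- The arm moves only by the tool move_arm, never from a script. Its arguments are lists of equal length, an entry for each row: "dp": the shift along the tool's x, y, z in mm, a list of three; "turn": the turn, a rotation vector about the tool's x, y, z in rad, a list of three; "hand": the gripper command: -1 is fully open, 1 is shut, values between are in proportion. In form: {"dp": [[dx, dy, dz], ...], "turn": [[wx, wy, wz], ...], "hand": [hand, ...]}. A call has 1 to 5 rows; each row shifts and turns the commanded pose from where the row before left it, along the tool's axes as they then stand; what a row does not reach is not made up. A row lasts 1/8 s, in which the tool goes at most 62.5 mm and 10.7 degrees, less where a joint would pass 70% of its speed; a pose out of reach is approached as far as the arm can. A call is refused whole if a number of a shift passes 62.5 or a number of a turn 0.188, either way. A call with a gripper value outside its range is refused whole. The fingers move at their own pace and stop on an object; "force" is the grip in N (left out, the last holds). Time passes only in rows, so rows that do not move let the fingers close. It gives the time, the measured TCP pose, the force and the opening at its end, in the units of the state.
- state(): the state, without advancing time (a new reading comes with each control period).
- snapshot(name): name is "side" or "top" or "wrist"; returns a dict with "pixels" (400x640x3 uint8, red, green, blue), "camera_matrix" (3x3 intrinsics, pixels), "k1" (the pictures are not rectified: a ray, as slopes to the right and down, at radius r is drawn at 1 + k1 r^2 times it, then the intrinsics apply), "extrinsics" (4x4, takes a point from camera to world coordinates); the wrist camera has in their place "mount" (4x4, takes a point from camera to tool coordinates, whose origin is the TCP and whose axes are the flange's). Camera axes: x right, y down, z forward; pixel columns grow to the right and rows downward; lengths in m; the calibration is good to about 2 mm. A picture is of the moment at which its call begins: read the wrist's pose just before it. There is no depth.
- finish_job(): hands the job in, once; it reports no verdict.
The state is a dict: "time_s": time; "joint_positions": joint angles; "qvel": joint speeds; "tau": joint torques, N m; "tcp_pos": TCP position; "ee_rot": TCP orientation; "wrist_force": force on the tool from outside, world axes, zero at the start; "torque": the same for the moment, N m; "grip_width": finger opening in m.
Only numpy, scipy, OpenCV 4.12 (cv2) and the standard library are available. Lean on these libraries where they do the work, as an engineer would, in place of code of your own. Each camera call takes 0.05 s, during which the arm holds its last target. There are 200 camera calls.

### The job

Turn the revolving display on the gift-shop counter until the side with the labelled gift box faces the robot's side. Then take the scanner from its cradle and lay its mouth lightly and flush on that box's bar-code label, centred on it and with the mouth's long side along the label's, and hold it there steadily for a good second so that it reads. Lay the scanner gently back in its cradle as it was, leave the display facing that way, and disturb nothing else on the counter.

Things in the scene. Friction and masses are not known exactly. Their poses are not given: they have to be found in the camera images.
- carousel (a joint): Angle of the revolving display about its upright axis, anticlockwise from above. 0 (or 6.283): the side with the labelled gift box faces -x, the robot's side. It starts with that side turned away, 2.1 to 4.2. No stops, no spring; it stays where left (friction about 0.22 N m), so a push off the axis swings it.
- stand_axis (a point): On the display's axis at counter height; axes as the world's; fixed. A wooden tent on a round turning plate (236 across, top 32 above the counter): two panels back to back, 180 wide, 60 degrees to the horizontal, meeting in a top edge 22 wide, 177 high. At height h (32 to 172) a panel's outer face lies 8 + 0.577(172 - h) from the axis.
- stand_top (a point): Middle of the display's top edge, 177 above the counter; turns with it, -x towards the labelled side, y along the edge. Each panel has at its foot a ledge standing 26 out. One side carries the gift box, 130 wide, 20 thick, with 25 of bare panel left at both ends; the other side carries three flat key-ring cards.
- label (a point): Centre of the white bar-code label (56 long, level, x 34) on the box's front, beside a white harp. z points out, square to the label (30 degrees above the horizontal), y runs level along its long side, x up the slope. At joint 0 it lies 82 towards -x and 8 towards -y of the axis, 84 above the counter, its y being world +y. The box is fixed to its panel.
- scanner_handle (a point): Middle of the grip of the loose cordless contact scanner (0.13 to 0.25 kg). x runs along the handle to the head, z out of its upper side. Grey handle 30 wide (y), 24 high, from 85 behind to 65 ahead of here; there the head bends 60 degrees down, 65 long, flaring to a rubber-edged mouth 78 wide, 24 thick. Centre of mass about 34 ahead of here.
- mouth (a point): Centre of the flat face of the scanner's mouth, 97.5 ahead of and 56.3 below the handle point in the handle's axes. z points out of the mouth, the way it reads (60 degrees below the handle's direction); y is the mouth's 78 long side, same as the handle's y.
- cradle_rest (a point): Where the handle point lies when the scanner is home in its fixed black cradle, 82 above the counter; x is where the head points, z up. Base 150 x 85, 12 thick; two saddles 12 thick and 60 wide, 66 behind and 46 ahead of here, floors 70 high, cheeks to 87, gap 41 at the floor, 45 at the top. Between them 100 of handle is free to grasp; the head hangs free.
- mug_mid (a point): Bystander, leave it: white ceramic mug, 80 across, 92 tall, handle on one side. The point is half-way up on its axis.
- globe_mid (a point): Bystander, leave it: glass globe ornament on a foot, 76 across, 88 tall. The point is half-way up on its axis.
- sheep_mid (a point): Bystander, leave it: small ceramic sheep figurine, 65 long, 36 wide, 46 to 60 tall. The point is half-way up on its axis.
- tin_mid (a point): Bystander, leave it: low round aluminium tin, 72 across, 34 tall. The point is half-way up on its axis.
- box_a_mid (a point): Bystander, leave it: flat green gift box, 90 x 120 x 26 tall, with a small bar-code label of its own on top. The point is half-way up on its axis.
- box_b_mid (a point): Bystander, leave it: flat green gift box, 70 x 100 x 30 tall, with a small bar-code label of its own on top. The point is half-way up on its axis.
- jar_mid (a point): Bystander, leave it: glass jar with brass lid, 60 across, 75 tall. The point is half-way up on its axis.

How it is judged:
On the way, in this order (a step that is already met when the one before it is completed fails the run):
1. the display is turned so that the labelled side faces the robot's side ((value of joint carousel between -0.65 and 0.65 rad or value of joint carousel between 5.6332 and 6.9332 rad)), for 0.2 s.
2. the scanner's mouth is held on the label, flush, centred, lightly and still, for one second ((value of joint carousel between -0.65 and 0.65 rad or value of joint carousel between 5.6332 and 6.9332 rad) and contact force between scanner and carousel above 1 N and distance between mouth and label below 0.012 m and angle between the z axis of mouth and the z axis of label, either way round below 0.14 rad and angle between the y axis of mouth and the y axis of label, either way round below 0.2 rad and linear speed of scanner below 0.02 m/s and angular speed of scanner below 0.2 rad/s), for 1 s.
At the end, for the whole second after the job is handed in: The labelled side faces -x within 0.65 rad, at rest; the scanner lies home in its cradle, head to the front, handle point within 15 mm of cradle_rest (4 mm in height), level within 0.08 rad, still. Before that its mouth was held 1 s on the label (within 12 mm, 0.14 rad square, 0.2 rad turned) ((value of joint carousel between -0.65 and 0.65 rad or value of joint carousel between 5.6332 and 6.9332 rad) and velocity of joint carousel between -0.05 and 0.05 rad/s and distance between scanner_handle and cradle_rest below 0.015 m and z of scanner_handle in the frame of cradle_rest between -0.004 and 0.004 m and x of mouth in the frame of cradle_rest above 0.08 m and angle between scanner_handle's own z axis and vertical below 0.08 rad and linear speed of scanner below 0.02 m/s); the robot touches nothing.
It fails at once if the scanner is pressed on the display with more than 15 N (contact force between scanner and carousel above 15 N).
It fails at once if the scanner is dropped or slammed into its cradle (over 0.4 m/s in the last 15 mm) (horizontal distance between scanner_handle and cradle_rest below 0.04 m and z of scanner_handle in the frame of cradle_rest below 0.015 m and linear speed of scanner above 0.4 m/s).
It fails at once if a bystander is moved more than 20 mm (distance of any of mug_mid, globe_mid, sheep_mid, tin_mid, box_a_mid, box_b_mid, jar_mid from where it was at the start of the episode above 0.02 m).
It also fails if it takes over 72 s, if anything falls off the work surface, if the arm or the gripper's body presses on something with over 40 N, if the wrist force passes 120 N, or if a joint passes its speed limit or range.

## Working session

There is one attempt and no reset: what is moved stays moved. The work goes in short steps, Python scripts to look and compute and a tool call to move; the robot and the scene stay as the last step left them, time stands still between calls to the robot, and variables do not carry over. Pictures are saved under pics/ and viewed, about 8 in all and at most 12, crops included, and the job is handed in when it is done.

Besides the shell and the picture viewer there is one more tool, called by a JSON object that holds its "method" and its "body". move_arm: Moves the arm, as the interface text tells. Its arguments: {"type":"object","properties":{"dp":{"type":"array","items":{"type":"array","items":{"type":"number"}}},"turn":{"type":"array","items":{"type":"array","items":{"type":"number"}}},"hand":{"type":"array","items":{"type":"number"}},"force":{"type":"number"}},"required":["dp","turn","hand"]}

```bash
mkdir -p pics; ls
cat > h.py <<'E'
from cell import *
import numpy as np, cv2
from scipy.spatial.transform import Rotation as R
def T(s):
    M=np.eye(4); q=s['ee_rot']; M[:3,:3]=R.from_quat([q[1],q[2],q[3],q[0]]).as_matrix(); M[:3,3]=s['tcp_pos']; return M
def snap(n,f=None):
    s=state(); d=snapshot(n); d['E']=d['extrinsics'] if 'extrinsics' in d else T(s)@np.array(d['mount']); d['E']=np.array(d['E'])
    if f: cv2.imwrite(f,d['pixels'][:,:,::-1])
    return d
def ray(d,u,v):
    K=np.array(d['camera_matrix']); k=d['k1']
    p=cv2.undistortPoints(np.array([[[u,v]]],float),K,np.array([k,0,0,0.]))[0,0]
    r=d['E'][:3,:3]@np.array([p[0],p[1],1]); return d['E'][:3,3],r
def onz(d,u,v,z):
    o,r=ray(d,u,v); return o+r*(z-o[2])/r[2]
def proj(d,P):
    C=np.linalg.inv(d['E']); p=np.atleast_2d(P)@C[:3,:3].T+C[:3,3]; x=p[:,:2]/p[:,2:]; x=x*(1+d['k1']*(x**2).sum(1,keepdims=True))
    K=np.array(d['camera_matrix']); return x@K[:2,:2].T+K[:2,2]
E
python3 - <<'E'
from h import *
s=state(); print(s)
for n in('top','side','wrist'):
    d=snap(n,f'pics/{n}0.png'); print(n,d['camera_matrix'],d['k1'],d['E'].round(3).tolist(), d.get('mount'))
E
```

```text
pics
{'time_s': 0.0, 'joint_positions': array([-1.34900142,  0.46836337, -0.01164189,  1.6036744 ,  0.00602171,
        1.0714311 , -0.05632726]), 'qvel': array([ 0.00131405, -0.00123843, -0.00033757,  0.00048043, -0.00068191,
        0.00050406, -0.00010798]), 'tau': array([ 3.81532527e-04, -5.32398355e+01,  2.18445284e-02, -2.51302832e+01,
        1.14384462e-02,  7.79202324e-03,  2.55429069e-05]), 'tcp_pos': array([0.17000746, 0.6267577 , 0.23032632]), 'ee_rot': array([-5.71823078e-05,  1.32033574e-01,  9.91244817e-01, -9.18984660e-04]), 'wrist_force': array([0.03592586, 0.65935564, 0.39193438]), 'torque': array([ 0.0113549 , -0.01311998, -0.00942743]), 'grip_width': 0.08542476587939811}
top [[516.29377077   0.         315.50850111]
 [  0.         516.29377077 196.86747568]
 [  0.           0.           1.        ]] -0.1283471262890464 [[0.007, -0.991, 0.136, 0.364], [-1.0, -0.009, -0.01, 0.015], [0.011, -0.136, -0.991, 1.7], [0.0, 0.0, 0.0, 1.0]] None
side [[397.15362923   0.         320.23927558]
 [  0.         397.15362923 197.66402717]
 [  0.           0.           1.        ]] -0.008000896443588947 [[0.825, -0.309, 0.474, 0.043], [-0.566, -0.471, 0.677, -0.762], [0.015, -0.826, -0.563, 0.728], [0.0, 0.0, 0.0, 1.0]] None
wrist [[303.96272513   0.         322.92526547]
 [  0.         303.96272513 200.03059558]
 [  0.           0.           1.        ]] -0.020635197060353005 [[0.261, 0.921, 0.291, 0.095], [0.965, -0.248, -0.08, 0.649], [-0.001, 0.301, -0.953, 0.373], [0.0, 0.0, 0.0, 1.0]] [[ 9.74072147e-04 -9.53528834e-01 -3.01300207e-01  7.80797790e-02]
 [ 9.99999492e-01  8.50853446e-04  5.40186679e-04  1.32929580e-03]
 [-2.58721255e-04 -3.01300580e-01  9.53529178e-01 -1.42183054e-01]
 [ 0.00000000e+00  0.00000000e+00  0.00000000e+00  1.00000000e+00]]
```

View pics/top0.png

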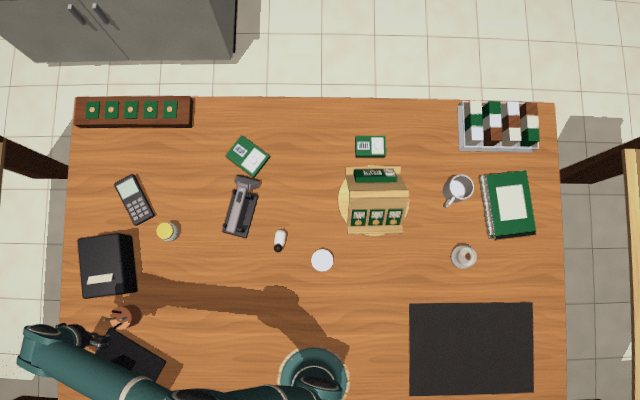

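View pics/side0.png

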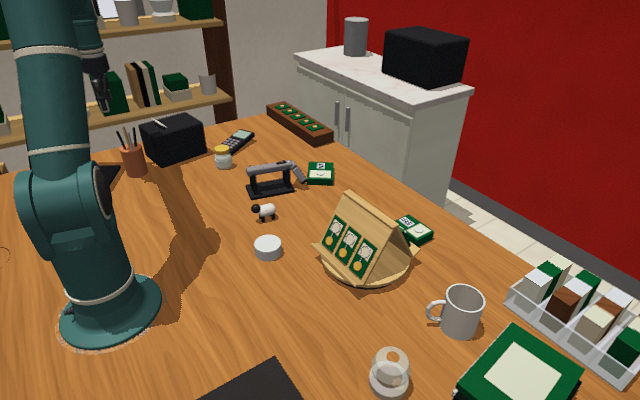

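The carousel starts with the cards toward the robot (around 180°), at about (375,200) in the top view. The scanner lies in its cradle at about (240,205), head toward +x. The sheep is at (280,240), the tin at (322,260), box_a at (247,155) and box_b at (370,146).

Run:
```python
import cv2, numpy as np
a=cv2.imread('pics/top0.png')
c1=cv2.resize(a[150:250,330:420],None,fx=4.4,fy=4.4,interpolation=cv2.INTER_CUBIC)
c2=cv2.resize(a[150:250,205:295],None,fx=4.4,fy=4.4,interpolation=cv2.INTER_CUBIC)
cv2.imwrite('pics/crop1.png',np.hstack([c1,c2]))
```

```text
(no output)
```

View pics/crop1.png

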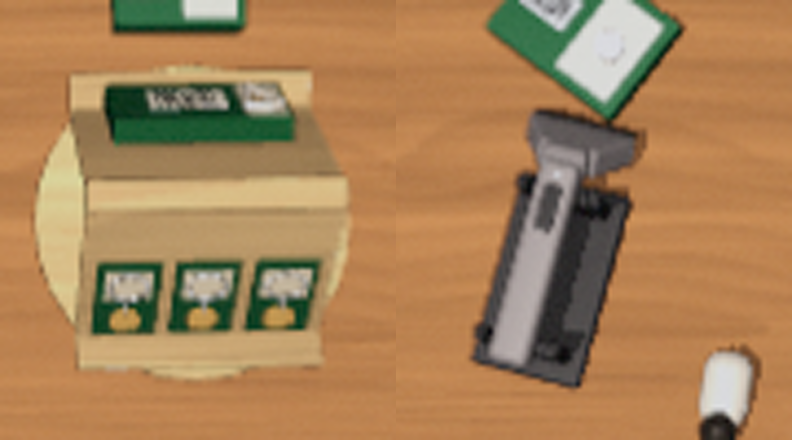

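The left half of the crop shows the labelled side away from the robot, with the top edge between (88,194) and (348,190) and the plate centre near (193,222). The right half shows the handle from (510,362) to (570,170).

Run:
```python
from h import *
d=snap('top')
f=lambda u,v,z,o=330: onz(d,o+u/4.4,150+v/4.4,z).round(4)
print('axis plate',f(193,222,.032)); a,b=f(88,194,.177),f(348,190,.177); print('edge',a,b,(a+b)/2,np.linalg.norm(a-b), np.arctan2(*(b-a)[1::-1]))
r,h=f(510-396,362,.094,205),f(572-396,165,.094,205); print('handle',r,h,np.linalg.norm(h-r),np.degrees(np.arctan2(*(h-r)[1::-1])))
print('base corners',[f(x-396,y,.012,205)[:2] for x,y in((473,358),(578,386),(632,196))])
for n,u,v,z in(('sheep',280,240,.05),('tin',322,260,.034),('mug',458,187,.09),('globe',464,257,.08),('boxb',370,146,.03),('boxa',247,155,.026),('jar',167,231,.07)): print(n,onz(d,u,v,z).round(3))
```

```text
axis plate [ 0.5832 -0.1931  0.032 ]
edge [ 0.5827 -0.1037  0.177 ] [ 0.587  -0.2814  0.177 ] [ 0.58485 -0.19255  0.177  ] 0.17775201827264855 -1.546602961515565
handle [0.4711 0.2611 0.094 ] [0.6126 0.2206 0.094 ] 0.14718186029535027 -15.972132147005164
base corners [array([0.4792, 0.3015]), array([0.4592, 0.2225]), array([0.6021, 0.1853])]
sheep [0.451 0.11  0.05 ]
tin [ 0.389 -0.025  0.034]
mug [ 0.621 -0.457  0.09 ]
globe [ 0.399 -0.473  0.08 ]
boxb [ 0.766 -0.182  0.03 ]
boxa [0.732 0.226 0.026]
jar [0.474 0.47  0.07 ]
```

```bash
cat >> h.py <<'E'
def plan(pos=None,Rt=None,n=None):
    "straight moves from measured pose: rows of n equal shifts/turns (turn first expressed at constant axis)"
    M=T(state()); pos=M[:3,3] if pos is None else np.array(pos); Rt=M[:3,:3] if Rt is None else Rt
    w=R.from_matrix(M[:3,:3].T@Rt).as_rotvec(); d=(pos-M[:3,3])*1000
    n=n or int(max(np.ceil(abs(d).max()/55),np.ceil(np.linalg.norm(w)/.17),1))
    for i in range(n):
        Ri=M[:3,:3]@R.from_rotvec(w*(i/n)).as_matrix()
        # shift taken along axes at row start
        print([round(float(v),1) for v in Ri.T@(d/n)],[round(float(v),3) for v in w/n])
    return n
def down(az): # tool down with y at world azimuth az (rad)
    y=np.array([np.cos(az),np.sin(az),0]); z=np.array([0,0,-1.]); return np.c_[np.cross(y,z),y,z]
E
python3 - <<'E'
from h import *
import cell; print(tcp_to_grasp if 'tcp_to_grasp' in globals() else [k for k in dir(cell) if k[0]!='_'])
plan([.584,-.193,.27],None)
print('then'); print(T(state())[:3,:3].round(3));
E
```

```text
0.0187
[-40.9, -45.5, -2.6] [0.0, 0.0, 0.0]
[-40.9, -45.5, -2.6] [0.0, 0.0, 0.0]
[-40.9, -45.5, -2.6] [0.0, 0.0, 0.0]
[-40.9, -45.5, -2.6] [0.0, 0.0, 0.0]
[-40.9, -45.5, -2.6] [0.0, 0.0, 0.0]
[-40.9, -45.5, -2.6] [0.0, 0.0, 0.0]
[-40.9, -45.5, -2.6] [0.0, 0.0, 0.0]
[-40.9, -45.5, -2.6] [0.0, 0.0, 0.0]
[-40.9, -45.5, -2.6] [0.0, 0.0, 0.0]
[-40.9, -45.5, -2.6] [0.0, 0.0, 0.0]
[-40.9, -45.5, -2.6] [0.0, 0.0, 0.0]
[-40.9, -45.5, -2.6] [0.0, 0.0, 0.0]
[-40.9, -45.5, -2.6] [0.0, 0.0, 0.0]
[-40.9, -45.5, -2.6] [0.0, 0.0, 0.0]
[-40.9, -45.5, -2.6] [0.0, 0.0, 0.0]
then
[[-0.965  0.262 -0.   ]
 [ 0.262  0.965 -0.001]
 [-0.    -0.001 -1.   ]]
```

{"method": "move_arm", "body": {"dp": [[-41,-45.5,-2.6],[-41,-45.5,-2.6],[-41,-45.5,-2.6],[-41,-45.5,-2.6],[-41,-45.5,-2.6]], "turn": [[0,0,0],[0,0,0],[0,0,0],[0,0,0],[0,0,0]], "hand": [-1,-1,-1,-1,-1]}}

```text
time_s: 0.82
tcp_pos: [0.3092, 0.3522, 0.2445]
ee_rot: [0.0, 0.132, 0.991, 0.0]
wrist_force: [1.3, -0.1, 0.5]
grip_width: 0.0854
```

{"method": "move_arm", "body": {"dp": [[-41,-45.5,-2.6],[-41,-45.5,-2.6],[-41,-45.5,-2.6],[-41,-45.5,-2.6],[-41,-45.5,-2.6]], "turn": [[0,0,0],[0,0,0],[0,0,0],[0,0,0],[0,0,0]], "hand": [-1,-1,-1,-1,-1]}}

```text
time_s: 1.45
tcp_pos: [0.4473, 0.0791, 0.2577]
ee_rot: [0.0, 0.132, 0.991, 0.0]
wrist_force: [1.3, 1.3, 0.2]
grip_width: 0.0858
```

{"method": "move_arm", "body": {"dp": [[-41,-45.5,-2.6],[-41,-45.5,-2.6],[-41,-45.5,-2.6],[-41,-45.5,-2.6],[-41,-45.5,-2.6]], "turn": [[0,0,0],[0,0,0],[0,0,0],[0,0,0],[0,0,0]], "hand": [-1,-1,-1,-1,-1]}}

```text
time_s: 2.08
tcp_pos: [0.5859, -0.1938, 0.2703]
ee_rot: [0.0, 0.132, 0.991, 0.0]
wrist_force: [1.2, 0.3, 0.3]
grip_width: 0.0853
```

{"method": "move_arm", "body": {"dp": [[0,0,0],[0,0,0],[0,0,0],[0,0,0],[0,0,0]], "turn": [[0,0,0.16],[0,0,0.16],[0,0,0.16],[0,0,0.16],[0,0,0.16]], "hand": [-1,-1,-1,-1,-1]}}

```text
time_s: 2.7
tcp_pos: [0.5849, -0.1922, 0.2701]
ee_rot: [-0.0, 0.51, 0.86, 0.0]
wrist_force: [0.1, -0.2, 0.2]
grip_width: 0.0852
```

{"method": "move_arm", "body": {"dp": [[0,0,0],[0,0,0],[0,0,0],[0,0,0]], "turn": [[0,0,0.16],[0,0,0.16],[0,0,0.154],[0,0,0]], "hand": [-1,-1,-1,-1]}}

```text
time_s: 3.2
tcp_pos: [0.585, -0.1921, 0.27]
ee_rot: [-0.0, 0.695, 0.719, -0.0]
wrist_force: [-0.6, 0.1, -0.3]
grip_width: 0.0855
```

Run:
```python
from h import *
s=state(); print(s['time_s'],s['tcp_pos'],s['joint_positions'].round(3)); M=T(s); print(M.round(3))
d=snap('wrist','pics/w1.png')
```

```text
3.2 [ 0.5849764  -0.19207187  0.26998163] [-0.35   0.462  0.84   1.691 -0.37   1.157  0.623]
[[-0.034  0.999 -0.001  0.585]
 [ 0.999  0.034 -0.    -0.192]
 [-0.    -0.001 -1.     0.27 ]
 [ 0.     0.     0.     1.   ]]
```

View pics/w1.png

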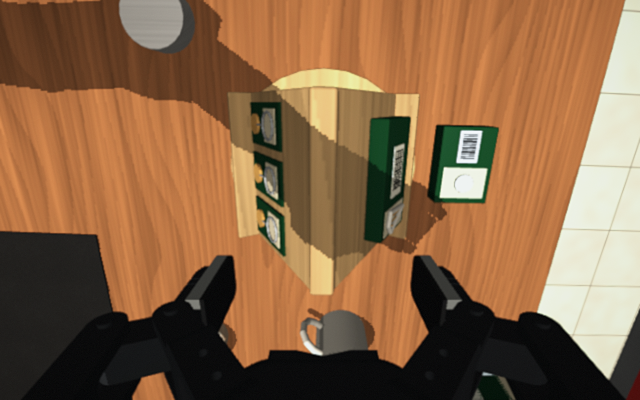

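The view shows the cap strip running vertically in the image from (322,88) to (322,293), centred between the open fingers and parallel to the pads. I'll descend straight, close on it, then twist.

Run:
```python
from h import *
d=snap('wrist'); a,b=onz(d,322,88,.177),onz(d,322,293,.177); print(a,b,(a+b)/2)
```

```text
[ 0.58059251 -0.10217703  0.177     ] [ 0.58670149 -0.27553719  0.177     ] [ 0.583647   -0.18885711  0.177     ]
```

{"method": "move_arm", "body": {"dp": [[0,0,35],[0,0,35],[0,0,33],[0,0,0],[0,0,0]], "turn": [[0,0,0],[0,0,0],[0,0,0],[0,0,0],[0,0,0]], "hand": [-1,-1,-1,1,1], "force": 50}}

```text
time_s: 3.92
tcp_pos: [0.5857, -0.1929, 0.1686]
ee_rot: [0.001, 0.696, 0.718, 0.0]
wrist_force: [1.1, 0.1, 0.8]
grip_width: 0.0515
```

{"method": "move_arm", "body": {"dp": [[0,0,0],[0,0,0],[0,0,0],[0,0,0]], "turn": [[0,0,0],[0,0,0],[0,0,-0.05],[0,0,-0.05]], "hand": [1,1,1,1]}}

```text
time_s: 4.42
tcp_pos: [0.5844, -0.1927, 0.169]
ee_rot: [-0.0, 0.659, 0.752, 0.0]
wrist_force: [-5.2, 1.3, 7.9]
grip_width: 0.02
```

Run:
```python
from h import *
s=state(); print(s['tcp_pos'],s['joint_positions'].round(3),s['wrist_force'],s['torque'],s['grip_width'])
```

```text
[ 0.58441236 -0.19270748  0.16896609] [-0.276  0.564  0.744  1.782 -0.453  0.975  0.785] [-5.2493082   1.25288565  7.91475791] [ 0.21499266  1.07634357 -0.21570122] 0.01996898207016733
```

{"method": "move_arm", "body": {"dp": [[0,0,0],[0,0,0],[0,0,0],[0,0,0],[0,0,0]], "turn": [[0,0,0.14],[0,0,0.14],[0,0,0.14],[0,0,0.14],[0,0,0.14]], "hand": [1,1,1,1,1]}}

```text
time_s: 5.05
tcp_pos: [0.584, -0.1926, 0.169]
ee_rot: [-0.001, 0.878, 0.479, -0.0]
wrist_force: [-6.7, 1.6, 8.0]
grip_width: 0.0204
```

{"method": "move_arm", "body": {"dp": [[0,0,0],[0,0,0],[0,0,0],[0,0,0],[0,0,0]], "turn": [[0,0,0.14],[0,0,0.14],[0,0,0.14],[0,0,0.14],[0,0,0.14]], "hand": [1,1,1,1,1]}}

```text
time_s: 5.68
tcp_pos: [0.5838, -0.1923, 0.169]
ee_rot: [-0.001, 0.989, 0.149, -0.001]
wrist_force: [-7.9, 2.5, 9.6]
grip_width: 0.0203
```

Run:
```python
from h import *
s=state(); print(s['tcp_pos'],s['joint_positions'].round(3),s['wrist_force'],s['torque'],s['grip_width'])
print(T(s).round(3)); d=snap('top'); c=cv2.resize(d['pixels'][150:250,330:420,::-1],None,fx=4,fy=4); d=snap('side'); cv2.imwrite('pics/c2.png',np.hstack([c,d['pixels'][:400,200:500,::-1]]))
```

```text
[ 0.58376168 -0.19228682  0.1689866 ] [-0.473  0.712  1.083  1.794 -0.711  1.088 -0.404] [-7.8838961   2.5199631   9.57306236] [0.51658881 1.68718246 0.30102388] 0.020259714618210595
[[ 0.956  0.295 -0.002  0.584]
 [ 0.295 -0.956  0.002 -0.192]
 [-0.001 -0.003 -1.     0.169]
 [ 0.     0.     0.     1.   ]]
```

View pics/c2.png

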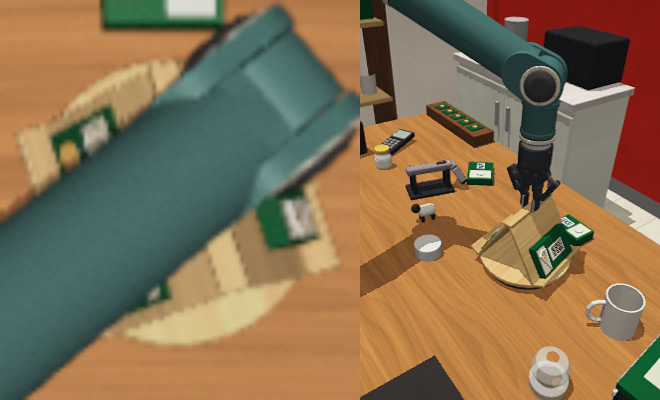

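The stand follows the gripper, and the labelled box now faces −y. I'll carry on the same way.

{"method": "move_arm", "body": {"dp": [[0,0,0],[0,0,0],[0,0,0],[0,0,0],[0,0,0]], "turn": [[0,0,0.14],[0,0,0.14],[0,0,0.14],[0,0,0.14],[0,0,0.14]], "hand": [1,1,1,1,1]}}

```text
time_s: 6.4
tcp_pos: [0.5838, -0.1918, 0.169]
ee_rot: [-0.001, 0.98, -0.199, -0.001]
wrist_force: [-7.9, 3.5, 9.6]
grip_width: 0.0197
```

{"method": "move_arm", "body": {"dp": [[0,0,0],[0,0,0],[0,0,0],[0,0,0],[0,0,0]], "turn": [[0,0,0.14],[0,0,0.14],[0,0,0.14],[0,0,0.14],[0,0,0.14]], "hand": [1,1,1,1,1]}}

```text
time_s: 7.02
tcp_pos: [0.5841, -0.1915, 0.169]
ee_rot: [-0.001, 0.852, -0.523, -0.001]
wrist_force: [-6.9, 3.7, 9.9]
grip_width: 0.0201
```

{"method": "move_arm", "body": {"dp": [[0,0,0],[0,0,0],[0,0,0],[0,0,0],[0,0,0]], "turn": [[0,0,0.14],[0,0,0.14],[0,0,0.14],[0,0,0.03],[0,0,0]], "hand": [1,1,1,1,1]}}

```text
time_s: 7.65
tcp_pos: [0.5843, -0.1915, 0.169]
ee_rot: [-0.0, 0.716, -0.698, -0.001]
wrist_force: [-6.8, 4.3, 8.3]
grip_width: 0.02
```

Run:
```python
from h import *
s=state(); print(s['tcp_pos'],s['joint_positions'].round(3),s['wrist_force'],s['torque'],s['grip_width'])
print(T(s).round(3))
```

```text
[ 0.58432318 -0.19148998  0.16897476] [-0.59   0.992  1.431  1.799 -1.022  1.334 -2.018] [-6.80449635  4.31247374  8.31774908] [0.86743251 1.3519224  0.12504699] 0.0199766391583328
[[ 0.024 -1.    -0.001  0.584]
 [-1.    -0.024  0.003 -0.191]
 [-0.003  0.001 -1.     0.169]
 [ 0.     0.     0.     1.   ]]
```

{"method": "move_arm", "body": {"dp": [[0,0,0],[0,0,0],[0,0,0],[0,0,-40],[0,0,-50]], "turn": [[0,0,0],[0,0,0],[0,0,0],[0,0,0],[0,0,0]], "hand": [-1,-1,-1,-1,-1]}}

```text
time_s: 8.28
tcp_pos: [0.5847, -0.192, 0.2573]
ee_rot: [0.001, 0.715, -0.699, -0.001]
wrist_force: [0.7, 0.6, 0.7]
grip_width: 0.0848
```

{"method": "move_arm", "body": {"dp": [[0,0,0],[0,0,0],[0,0,0],[0,0,0],[0,0,0]], "turn": [[0,0,-0.18],[0,0,-0.18],[0,0,-0.18],[0,0,-0.18],[0,0,-0.18]], "hand": [-1,-1,-1,-1,-1]}}

```text
time_s: 8.9
tcp_pos: [0.5851, -0.1924, 0.2573]
ee_rot: [0.0, 0.949, -0.315, 0.0]
wrist_force: [-0.5, -0.7, -0.4]
grip_width: 0.0855
```

{"method": "move_arm", "body": {"dp": [[0,0,0],[0,0,0],[0,0,0],[0,0,0],[0,0,0]], "turn": [[0,0,-0.18],[0,0,-0.18],[0,0,-0.18],[0,0,-0.18],[0,0,-0.18]], "hand": [-1,-1,-1,-1,-1]}}

```text
time_s: 9.52
tcp_pos: [0.585, -0.1925, 0.2574]
ee_rot: [0.0, 0.992, 0.129, 0.0]
wrist_force: [-0.2, -0.5, 0.8]
grip_width: 0.0854
```

{"method": "move_arm", "body": {"dp": [[0,0,0],[0,0,0],[0,0,0],[0,0,0],[0,0,0]], "turn": [[0,0,-0.18],[0,0,-0.18],[0,0,-0.18],[0,0,-0.18],[0,0,-0.18]], "hand": [-1,-1,-1,-1,-1]}}

```text
time_s: 10.15
tcp_pos: [0.5849, -0.1926, 0.2573]
ee_rot: [0.0, 0.837, 0.547, 0.0]
wrist_force: [0.2, 0.8, 0.3]
grip_width: 0.0855
```

{"method": "move_arm", "body": {"dp": [[0,0,0],[0,0,0],[0,0,0],[0,0,0],[0,0,0]], "turn": [[0,0,-0.18],[0,0,-0.18],[0,0,-0.18],[0,0,-0.18],[0,0,-0.18]], "hand": [-1,-1,-1,-1,-1]}}

```text
time_s: 10.78
tcp_pos: [0.5849, -0.1926, 0.2573]
ee_rot: [0.0, 0.516, 0.857, -0.0]
wrist_force: [0.1, 0.1, -0.6]
grip_width: 0.0853
```

Run:
```python
from h import *
s=state(); print(s['time_s'],s['tcp_pos'],s['joint_positions'].round(3),s['wrist_force'])
plan([.42,-.2,.27],down(np.pi/2))
```

```text
10.775 [ 0.58490061 -0.19264435  0.25727595] [-0.242  0.435  0.68   1.699 -0.3    1.113  1.014] [ 0.0834656   0.11359871 -0.59804624]
[10.1, -21.3, -1.8] [-0.0, 0.0, -0.155]
[13.3, -19.5, -1.8] [-0.0, 0.0, -0.155]
[16.1, -17.2, -1.8] [-0.0, 0.0, -0.155]
[18.6, -14.5, -1.8] [-0.0, 0.0, -0.155]
[20.6, -11.5, -1.8] [-0.0, 0.0, -0.155]
[22.1, -8.2, -1.8] [-0.0, 0.0, -0.155]
[23.1, -4.7, -1.8] [-0.0, 0.0, -0.155]
```

{"method": "move_arm", "body": {"dp": [[10,-21,-2],[13,-19.5,-2],[16,-17,-2],[18.6,-14.5,-2]], "turn": [[0,0,-0.155],[0,0,-0.155],[0,0,-0.155],[0,0,-0.155]], "hand": [-1,-1,-1,-1]}}

```text
time_s: 11.28
tcp_pos: [0.4906, -0.1965, 0.2654]
ee_rot: [0.0, 0.23, 0.973, -0.0]
wrist_force: [-1.1, -0.8, -0.5]
grip_width: 0.0853
```

{"method": "move_arm", "body": {"dp": [[20.6,-11.5,-2],[22,-8,-2],[23,-4.7,-2],[0,0,0]], "turn": [[0,0,-0.155],[0,0,-0.155],[0,0,-0.155],[0,0,0]], "hand": [-1,-1,-1,-1]}}

```text
time_s: 11.78
tcp_pos: [0.42, -0.1994, 0.2716]
ee_rot: [0.001, 0.003, 1.0, 0.0]
wrist_force: [0.2, 0.1, 0.4]
grip_width: 0.0852
```

Run:
```python
from h import *
s=state(); print(s['time_s'],s['joint_positions'].round(3)); print(T(s).round(3))
d=snap('wrist','pics/w2.png')
L=np.array([[.584-.082,-.193-.008,.084]]); print(proj(d,L))
```

```text
11.775 [-0.135  0.096  0.549  2.022 -0.059  1.038  2.005]
[[-1.     0.007  0.001  0.42 ]
 [ 0.007  1.     0.001 -0.199]
 [-0.001  0.001 -1.     0.272]
 [ 0.     0.     0.     1.   ]]
[[320.40647309 244.17399523]]
```

View pics/w2.png

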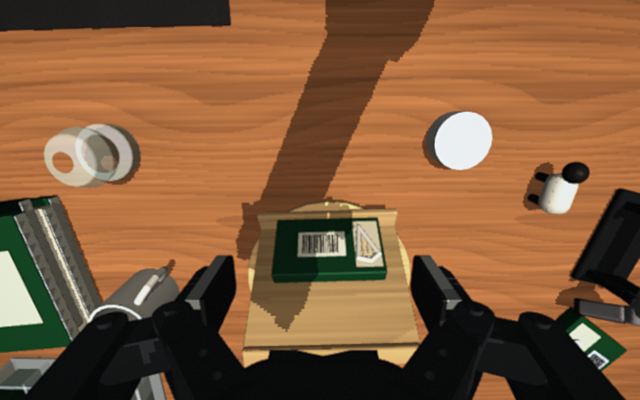

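The labelled side now faces the robot. The label centre is at about (321,245), within 1 px of my prediction of (320,244). Next I'll measure it and plan the move above the cradle.

```bash
cat >> h.py <<'E'
def label(d,ax=(.584,-.193)):
    g=d['pixels']; m=(g.min(2)>150).astype(np.uint8)
    p=proj(d,[[ax[0]-.082,ax[1]-.008,.084]])[0]; x0,y0=int(p[0]),int(p[1])
    roi=np.zeros_like(m); roi[y0-25:y0+25,x0-40:x0+33]=1
    m=cv2.morphologyEx(m*roi,cv2.MORPH_CLOSE,np.ones((5,5)))
    n,l,st,c=cv2.connectedComponentsWithStats(m); i=1+st[1:,4].argmax()
    q=cv2.boxPoints(cv2.minAreaRect(np.argwhere(l==i)[:,::-1].astype(np.float32)))
    print('px',c[i],st[i],q.round(1).tolist())
    n0=np.array([-.866,0,.5]); P0=np.array([ax[0]-.082,ax[1]-.008,.084])
    def hit(u,v):
        o,r=ray(d,u,v); return o+r*(n0@(P0-o))/(n0@r)
    C=hit(*c[i]); Q=np.array([hit(*a) for a in q]); print('centre',C.round(4)); print(Q.round(4))
E
python3 - <<'E'
from h import *
d=snap('wrist'); label(d)
a=np.radians(-16); print('---'); plan([.52,.247,.27],down(a+np.pi/2))
E
```

```text
px [334.56727273 246.20363636] [316 231  30  25 275] [[315.20001220703125, 231.5], [344.3999938964844, 230.5], [345.20001220703125, 254.0], [316.0, 255.0]]
centre [ 0.5042 -0.1841  0.0878]
[[ 0.4934 -0.2074  0.0691]
 [ 0.4927 -0.1714  0.0679]
 [ 0.5096 -0.1721  0.0971]
 [ 0.5102 -0.2059  0.0982]]
---
[-10.6, 49.6, 0.2] [0.0, 0.0, 0.03]
[-9.1, 49.9, 0.2] [0.0, 0.0, 0.03]
[-7.6, 50.2, 0.2] [0.0, 0.0, 0.03]
[-6.1, 50.4, 0.2] [0.0, 0.0, 0.03]
[-4.5, 50.5, 0.2] [0.0, 0.0, 0.03]
[-3.0, 50.7, 0.2] [0.0, 0.0, 0.03]
[-1.5, 50.7, 0.2] [0.0, 0.0, 0.03]
[0.1, 50.7, 0.2] [0.0, 0.0, 0.03]
[1.6, 50.7, 0.2] [0.0, 0.0, 0.03]
```

{"method": "move_arm", "body": {"dp": [[-10.6,49.6,0],[-9,50,0],[-7.6,50,0],[-6,50.4,0],[-4.5,50.5,0]], "turn": [[0,0,0.03],[0,0,0.03],[0,0,0.03],[0,0,0.03],[0,0,0.03]], "hand": [-1,-1,-1,-1,-1]}}

```text
time_s: 12.5
tcp_pos: [0.4757, 0.0512, 0.2712]
ee_rot: [0.0, 0.078, 0.997, 0.0]
wrist_force: [-0.0, 0.1, -0.1]
grip_width: 0.0856
```

{"method": "move_arm", "body": {"dp": [[-3,50.7,0],[-1.5,50.7,0],[0,50.7,0],[1.6,50.7,0],[0,0,0]], "turn": [[0,0,0.03],[0,0,0.03],[0,0,0.03],[0,0,0.03],[0,0,0]], "hand": [-1,-1,-1,-1,-1]}}

```text
time_s: 13.12
tcp_pos: [0.5174, 0.2529, 0.2699]
ee_rot: [-0.001, 0.134, 0.991, 0.0]
wrist_force: [0.0, -1.0, -0.3]
grip_width: 0.0852
```

Run:
```python
from h import *
s=state(); print(s['time_s'],s['joint_positions'].round(3)); print(T(s).round(3))
d=snap('wrist','pics/w3.png')
a=np.radians(-16);X=np.array([np.cos(a),np.sin(a),0]);Y=np.array([-X[1],X[0],0]);P=np.array([.5515,.238,.094])
print(proj(d,[P+k*X+j*Y for k in(-.085,.065) for j in(-.015,0,.015)]).round(1).tolist())
```

```text
13.125 [-0.692  0.303  0.222  1.76  -0.076  1.087  0.859]
[[-0.964  0.265 -0.001  0.517]
 [ 0.265  0.964  0.001  0.253]
 [ 0.001  0.    -1.     0.27 ]
 [ 0.     0.     0.     1.   ]]
[[302.6, 134.6], [317.2, 134.8], [331.8, 135.0], [303.6, 264.4], [316.4, 264.5], [329.1, 264.7]]
```

View pics/w3.png

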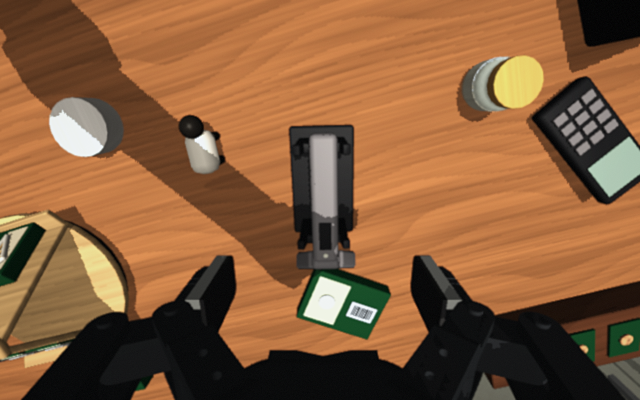

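The handle spans (310–338, 134) down to about (325,250), with the mouth flare below that and box_a just beyond it. It's parallel to the tool x axis. I'll measure it numerically.

Run:
```python
from h import *
d=snap('wrist'); M=T(state()); g=d['pixels'].astype(int)
m=(g.min(2)>85)&(g.max(2)-g.min(2)<30)
pts=[]
for v in range(132,222,6):
    c=np.where(m[v,290:360])[0]
    if len(c)>10:
        a,b=c.min()+290,c.max()+290; p=onz(d,(a+b)/2,v,.094); t=np.linalg.inv(M)@np.r_[p,1]; pts.append(p[:2]); print(v,a,b,p.round(4),(t[:3]*1000).round(1))
pts=np.array(pts); print(cv2.fitLine(pts.astype(np.float32),cv2.DIST_HUBER,0,.01,.01).ravel())
# base black
k=(g.max(2)<75)
for v in (128,140,170,200): c=np.where(k[v,270:370])[0]; p=onz(d,c.min()+270,v,.012),onz(d,c.max()+270,v,.012); print('base',v,c.min()+270,c.max()+270,((p[0]+p[1])/2).round(4))
```

```text
138 313 339 [0.4755 0.266  0.094 ] [ 45.5   6.5 176.3]
144 313 339 [0.4814 0.2644 0.094 ] [ 39.4   6.5 176.3]
150 313 339 [0.4874 0.2628 0.094 ] [ 33.2   6.6 176.3]
156 313 339 [0.4935 0.2611 0.094 ] [ 26.9   6.6 176.3]
162 314 339 [0.4998 0.2599 0.094 ] [ 20.5   7.2 176.3]
168 314 339 [0.506  0.2582 0.094 ] [ 14.1   7.2 176.3]
174 314 339 [0.5123 0.2565 0.094 ] [  7.6   7.3 176.3]
180 314 339 [0.5186 0.2548 0.094 ] [  1.    7.3 176.3]
186 315 339 [0.5252 0.2536 0.094 ] [ -5.7   7.9 176.3]
192 315 339 [0.5317 0.2518 0.094 ] [-12.5   8.  176.3]
198 315 339 [0.5383 0.25   0.094 ] [-19.3   8.  176.3]
204 315 339 [0.545  0.2482 0.094 ] [-26.2   8.1 176.3]
210 315 339 [0.5518 0.2463 0.094 ] [-33.2   8.1 176.3]
216 319 338 [0.5591 0.2461 0.094 ] [-40.3   9.9 176.3]
[ 0.96927714 -0.24597128  0.5203684   0.25449926]
base 128 292 355 [0.4708 0.2647 0.012 ]
base 140 292 355 [0.4855 0.2607 0.012 ]
base 170 294 355 [0.5242 0.2514 0.012 ]
base 200 296 354 [0.565  0.2409 0.012 ]
```

Run:
```python
from h import *
for i in range(3): print(state()['tcp_pos'],state()['time_s']); d=snap('wrist')
d=snap('side','pics/s3.png')
a=np.radians(-15.5);X=np.array([np.cos(a),np.sin(a),0]);Y=np.array([-X[1],X[0],0])
im=d['pixels'][:,:,::-1].copy()
c=cv2.resize(im[140:220,230:350],None,fx=5,fy=5,interpolation=cv2.INTER_CUBIC)
for y,col in((.240,(0,0,255)),(.245,(0,255,0))):
    P=np.array([.5515,y,.094])
    q=proj(d,[P+k*X+j*Y for k,j in((-.085,-.015),(-.085,.015),(.06,.015),(.06,-.015))])
    cv2.polylines(c,[((q-[230,140])*5+2).astype(np.int32)],True,col,1)
cv2.imwrite('pics/s3c.png',c)
```

```text
[0.51776393 0.24770776 0.27030825] 13.225
[0.51790004 0.24662877 0.27063892] 13.275
[0.51795544 0.2460619  0.27093108] 13.325
```

View pics/s3c.png

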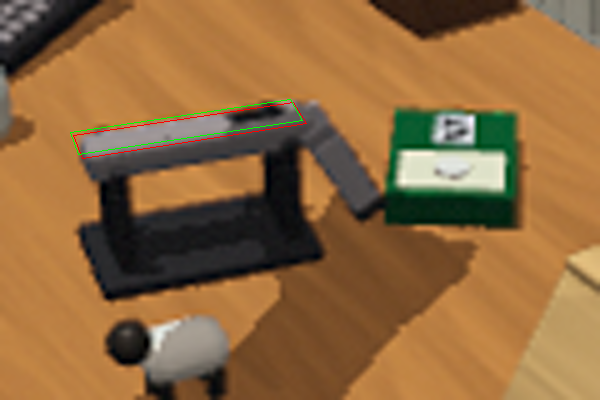

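The side crop shows the projected outline matching the handle's top for y≈0.240–0.245. The arm was still settling earlier, so I'll re-measure now that it's at rest.

```bash
cat > m.py <<'E'
from h import *
def handle():
    d=snap('wrist'); g=d['pixels'].astype(int)
    m=((g.min(2)>80)&(g.max(2)-g.min(2)<30)).astype(np.uint8)
    p=proj(d,[[.5515,.242,.094]])[0].astype(int); roi=np.zeros_like(m); roi[max(p[1]-150,0):p[1]+8,p[0]-40:p[0]+40]=1
    n,l,st,c=cv2.connectedComponentsWithStats(m*roi); i=1+st[1:,4].argmax(); ys=np.where((l==i).sum(1)>8)[0]
    P=[]
    for v in range(ys[0]+3,ys[-1]-3,3):
        c=np.where(l[v]==i)[0]; P.append(onz(d,(c[0]+c[-1])/2,v,.094)[:2])
    f=cv2.fitLine(np.array(P,np.float32),cv2.DIST_HUBER,0,.01,.01).ravel(); f[:2]*=np.sign(f[0])
    rear=onz(d,(c[0]+c[-1])/2,ys[0],.094)
    s=(rear[:2]-f[2:])@f[:2]; rear=f[2:]+s*f[:2]
    print('az',np.degrees(np.arctan2(f[1],f[0])),'rear',rear,'rest',rear+.085*f[:2],'rows',ys[0],ys[-1],'cols at 10,mid',[(np.where(l[v]==i)[0][[0,-1]]).tolist() for v in (ys[0]+10,(ys[0]+ys[-1])//2)])
E
python3 - <<'E'
from m import *
print(state()['tcp_pos'],state()['qvel'].round(3)); handle(); print(state()['tcp_pos']); handle()
E
```

```text
[0.51794354 0.24595402 0.27139358] [-0.    -0.004 -0.005  0.     0.    -0.001  0.002]
az -14.145652 rear [0.4703033  0.26705511] rest [0.5527259  0.24628216] rows 131 215 cols at 10,mid [[316, 342], [317, 342]]
[0.51792202 0.24607075 0.27148705]
az -14.2849045 rear [0.47028065 0.26715876] rest [0.55265251 0.24618554] rows 131 215 cols at 10,mid [[316, 342], [317, 342]]
```

```bash
cat >> h.py <<'E'
def grasp_pose(P,az,g=.018,tilt=30,elev=0.,back=0.):
    X=np.array([np.cos(az)*np.cos(elev),np.sin(az)*np.cos(elev),np.sin(elev)]); Y=np.array([-np.sin(az),np.cos(az),0]); Z=np.cross(X,Y)
    t=np.radians(tilt); z=-np.sin(t)*X-np.cos(t)*Z; x=np.cross(Y,z)
    return np.array(P)+g*X-.002*Z+(tcp_to_grasp-back)*z, np.c_[x,Y,z]
E
python3 - <<'E'
from h import *
p,Rt=grasp_pose([.552,.243,.082],np.radians(-15),back=.08); print(p,Rt.round(3)); plan(p,Rt)
E
```

```text
[0.59899229 0.23040845 0.13308736] [[-0.837  0.259 -0.483]
 [ 0.224  0.966  0.129]
 [ 0.5    0.    -0.866]]
[-20.6, 1.7, 34.6] [0.001, 0.131, -0.003]
[-24.9, 1.6, 31.6] [0.001, 0.131, -0.003]
[-28.9, 1.6, 28.1] [0.001, 0.131, -0.003]
[-32.3, 1.5, 24.1] [0.001, 0.131, -0.003]
```

{"method": "move_arm", "body": {"dp": [[-20.6,1.7,34.6],[-25,1.6,31.6],[-29,1.6,28],[-32.3,1.5,24],[0,0,0]], "turn": [[0,0.131,-0.003],[0,0.131,-0.003],[0,0.131,-0.003],[0,0.131,-0.003],[0,0,0]], "hand": [-1,-1,-1,-1,-1]}}

```text
time_s: 14.15
tcp_pos: [0.5973, 0.2265, 0.1217]
ee_rot: [-0.263, 0.13, 0.955, 0.031]
wrist_force: [-0.7, -1.2, -0.3]
grip_width: 0.0849
```

{"method": "move_arm", "body": {"dp": [[0,0,0],[0,0,0]], "turn": [[0,0,0],[0,0,0]], "hand": [-1,-1]}}

```text
time_s: 14.4
tcp_pos: [0.5998, 0.2331, 0.1375]
ee_rot: [-0.254, 0.125, 0.958, 0.037]
wrist_force: [-0.0, 1.0, 0.8]
grip_width: 0.0857
```

Run:
```python
from m import *
s=state(); print(s['tcp_pos'],s['joint_positions'].round(3)); print(T(s).round(3)); handle()
d=snap('wrist','pics/w4.png'); 
p,Rt=grasp_pose([.552,.243,.082],np.radians(-15)); plan(p,Rt)
```

```text
[0.59981647 0.23305762 0.13748703] [-0.395  0.809  0.172  1.348 -0.375  1.471  1.194]
[[-0.84   0.258 -0.477  0.6  ]
 [ 0.22   0.966  0.134  0.233]
 [ 0.496  0.008 -0.869  0.137]
 [ 0.     0.     0.     1.   ]]
az -13.979601 rear [0.47373365 0.26586985] rest [0.55621611 0.24533586] rows 85 196 cols at 10,mid [[302, 338], [302, 339]]
[-0.8, -1.6, 41.9] [0.003, 0.002, 0.002]
[-1.0, -1.4, 41.9] [0.003, 0.002, 0.002]
```

View pics/w4.png

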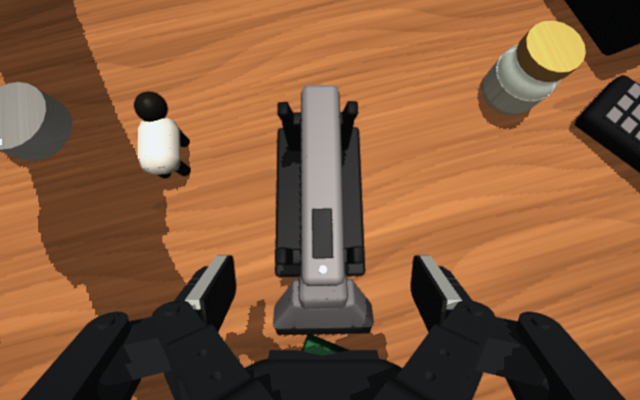

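The handle (columns 301–340 at the rear, 303–344 at the front) sits centred between the fingers, with both saddles visible. I'll descend straight along tool z.

Run:
```python
from h import *
p,Rt=grasp_pose([.554,.2447,.082],np.radians(-14.5)); print(p); plan(p,Rt,3)
```

```text
[0.56237448 0.24253421 0.06380532]
[-1.0, -0.3, 27.7] [0.003, 0.002, -0.001]
[-1.0, -0.2, 27.7] [0.003, 0.002, -0.001]
[-1.1, -0.1, 27.7] [0.003, 0.002, -0.001]
```

{"method": "move_arm", "body": {"dp": [[-1,0,28],[-1,0,28],[-1,0,27],[0,0,0],[0,0,0]], "turn": [[0.003,0.002,0],[0.003,0.002,0],[0.003,0.002,0],[0,0,0],[0,0,0]], "hand": [-1,-1,-1,-1,-1]}}

```text
time_s: 15.12
tcp_pos: [0.5627, 0.2421, 0.0621]
ee_rot: [-0.258, 0.124, 0.958, 0.032]
wrist_force: [-0.5, -0.6, 0.8]
grip_width: 0.0854
```

Run:
```python
from h import *
s=state(); print(s['tcp_pos'],s['wrist_force'],s['joint_positions'].round(3)); p,Rt=grasp_pose([.554,.2447,.082],np.radians(-14.5)); print(p); plan(p,Rt,1)
```

```text
[0.5627356  0.24209421 0.0620707 ] [-0.4816291  -0.64763473  0.81908746] [-0.418  0.854  0.154  1.461 -0.39   1.324  1.214]
[0.56237448 0.24253421 0.06380532]
[1.3, 0.3, -1.3] [0.0, -0.003, -0.005]
```

Within 2 mm of the goal. I'll grip slowly, record the pose, then check the lateral force.

{"method": "move_arm", "body": {"dp": [[0,0,0],[0,0,0],[0,0,0],[0,0,0],[0,0,0]], "turn": [[0,0,0],[0,0,0],[0,0,0],[0,0,0],[0,0,0]], "hand": [0,0.2,0.6,1,1], "force": 80}}

```text
time_s: 15.75
tcp_pos: [0.562, 0.2416, 0.0602]
ee_rot: [-0.259, 0.125, 0.957, 0.032]
wrist_force: [2.2, -0.3, 3.9]
grip_width: 0.0291
```

{"method": "move_arm", "body": {"dp": [[0,0,0],[0,0,0],[0,0,0]], "turn": [[0,0,0],[0,0,0],[0,0,0]], "hand": [1,1,1]}}

```text
time_s: 16.12
tcp_pos: [0.562, 0.2416, 0.0602]
ee_rot: [-0.259, 0.125, 0.957, 0.032]
wrist_force: [2.7, -0.8, 5.0]
grip_width: 0.0295
```

Run:
```python
from h import *
s=state(); print(s['tcp_pos'],s['wrist_force'],s['torque'],s['grip_width'])
M=T(s); np.save('home.npy',M); print(M.round(4))
up=M[:3,:3].T@np.array([0,0,1.]); print('world up in tool',up)
```

```text
[0.5619815  0.24157064 0.06018232] [ 2.74668724 -0.84699006  4.99657079] [-0.11867487 -0.51691957 -0.00999489] 0.029490270683897677
[[-0.8343  0.2553 -0.4886  0.562 ]
 [ 0.2224  0.9669  0.1254  0.2416]
 [ 0.5044 -0.0041 -0.8634  0.0602]
 [ 0.      0.      0.      1.    ]]
world up in tool [ 0.5044487  -0.00410409 -0.86343191]
```

{"method": "move_arm", "body": {"dp": [[5,0,-8.6],[10,0,-17.3],[15,0,-26],[20,0,-34.5],[0,0,0]], "turn": [[0,0,0],[0,0,0],[0,0,0],[0,0,0],[0,0,0]], "hand": [1,1,1,1,1]}}

```text
time_s: 16.75
tcp_pos: [0.5638, 0.2427, 0.1639]
ee_rot: [-0.257, 0.124, 0.958, 0.033]
wrist_force: [0.4, -1.2, -0.8]
grip_width: 0.0293
```

{"method": "move_arm", "body": {"dp": [[0,0,0],[0,0,0],[0,0,0]], "turn": [[0,0,0],[0,0,0],[0,0,0]], "hand": [1,1,1]}}

```text
time_s: 17.12
tcp_pos: [0.5614, 0.2418, 0.1585]
ee_rot: [-0.261, 0.125, 0.957, 0.031]
wrist_force: [0.4, 0.4, -1.7]
grip_width: 0.0291
```

Run:
```python
from h import *
s=state(); print(s['tcp_pos'],s['wrist_force'],s['torque'],s['grip_width'],s['joint_positions'].round(3)); print(T(s).round(4))
d=snap('wrist','pics/w5.png')
e=snap('side','pics/s5.png')
cv2.imwrite('pics/v5.png',np.hstack([cv2.resize(d['pixels'][60:360,220:420,::-1],None,fx=1.33,fy=1.33),cv2.resize(e['pixels'][20:220,180:380,::-1],(400,399))[:399]]))
```

```text
[0.56139271 0.24176854 0.15850275] [ 0.44355337  0.37684893 -1.73977235] [-0.12146689 -0.6366049  -0.00168591] 0.029149815915779392 [-0.427  0.739  0.168  1.432 -0.371  1.466  1.167]
[[-0.8327  0.255  -0.4915  0.5614]
 [ 0.2227  0.9669  0.1244  0.2418]
 [ 0.5069 -0.0059 -0.862   0.1585]
 [ 0.      0.      0.      1.    ]]
```

View pics/v5.png

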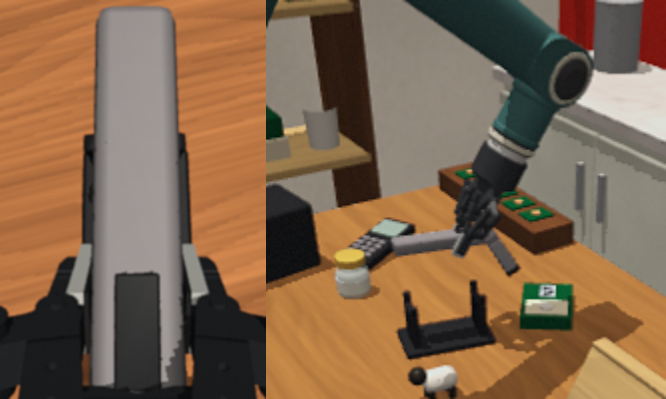

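The scanner is held firmly, the cradle is left behind, and the handle is straight in the jaws. The rear edge is at about row 66 of the wrist picture. Next I'll find the handle's position in the tool frame and the scan pose.

```bash
cat >> h.py <<'E'
H=None
def scan_pose(label,th,TH,off=0.):
    "tool pose with mouth at label+off*normal; TH = handle frame in tool"
    n=np.array([-np.cos(th)*.866,-np.sin(th)*.866,.5]); mz=-n; Y=np.array([-np.sin(th),np.cos(th),0])
    X=R.from_rotvec(-Y*np.radians(60)).apply(mz); Z=np.cross(X,Y)
    P=np.array(label)+off*n-.0975*X+.0563*Z
    W=np.eye(4); W[:3,:3]=np.c_[X,Y,Z]; W[:3,3]=P; return W@np.linalg.inv(TH)
E
python3 - <<'E'
from h import *
hm=np.load('home.npy'); s=state(); M=T(s); d=snap('wrist'); g=d['pixels'].astype(int)
m=(g.min(2)>80)&(g.max(2)-g.min(2)<30)
for v in range(56,80,2): c=np.where(m[v,270:380])[0]+270; print(v,(c.min(),c.max()) if len(c) else '',end=' ')
m=m.astype(np.uint8); 
# handle frame at home
Y=hm[:3,1].copy(); Y[2]=0; Y/=np.linalg.norm(Y); Z=np.array([0,0,1.]); X=np.cross(Y,Z); print('\naz',np.degrees(np.arctan2(X[1],X[0])))
zt=.094+(M[2,3]-hm[2,3])
c=[v for v in range(40,120) if m[v,290:350].sum()>20][0]
for v in (c,c+2):
  r=onz(d,323,v,zt); t=np.linalg.inv(M)@np.r_[r,1]; rh=(hm@t)[:3]; P=rh+.085*X; P[2]=.082; print(v,'rear home',rh.round(4),'P home',P.round(4),'along from tcp',(P-hm[:3,3])@X)
P=hm[:3,3]+X*((P-hm[:3,3])@X); P[2]=.082
W=np.eye(4); W[:3,:3]=np.c_[X,Y,Z]; W[:3,3]=P; TH=np.linalg.inv(hm)@W; np.save('TH.npy',TH); print(TH.round(4))
# check with side camera: project mouth corners and rear
Wn=M@TH; e=snap('side'); im=e['pixels'][:,:,::-1].copy()
A=np.radians(60); mx=[np.array([.0975,y,-.0563]) for y in(-.039,.039)]; pts=mx+[np.array([-.085,y,.012]) for y in(-.015,.015)]+[np.array([.0975+o*.866*.012,-.039,-.0563+o*.5*.012]) for o in(-1,1)]
q=proj(e,[Wn[:3,:3]@p+Wn[:3,3] for p in pts])
c=cv2.resize(im[100:200,230:350],None,fx=6,fy=6,interpolation=cv2.INTER_CUBIC)
for a in q: cv2.circle(c,tuple(((a-[230,100])*6+3).astype(int).tolist()),3,(0,0,255),1)
cv2.imwrite('pics/s6.png',c)
for off in (.08,):
    S=scan_pose([.502,-.200,.084],.02,TH,off); print(S.round(3))
E
```

```text
56  58  60  62  64  66 (np.int64(300), np.int64(343)) 68 (np.int64(297), np.int64(346)) 70 (np.int64(296), np.int64(347)) 72 (np.int64(295), np.int64(348)) 74 (np.int64(294), np.int64(349)) 76 (np.int64(294), np.int64(349)) 78 (np.int64(294), np.int64(349)) 
az -14.791131191497536
65 rear home [0.474  0.2663 0.0938] P home [0.5562 0.2446 0.082 ] along from tcp -0.006403077427795197
67 rear home [0.4751 0.266  0.0938] P home [0.5572 0.2443 0.082 ] along from tcp -0.005293184718025671
[[-8.634e-01  2.100e-03  5.044e-01  1.560e-02]
 [ 0.000e+00  1.000e+00 -4.100e-03 -1.000e-04]
 [-5.045e-01 -3.500e-03 -8.634e-01 -1.620e-02]
 [ 0.000e+00  0.000e+00  0.000e+00  1.000e+00]]
[[-1.    -0.018 -0.005  0.336]
 [-0.018  1.    -0.004 -0.203]
 [ 0.005 -0.004 -1.     0.108]
 [ 0.     0.     0.     1.   ]]
```

View pics/s6.png

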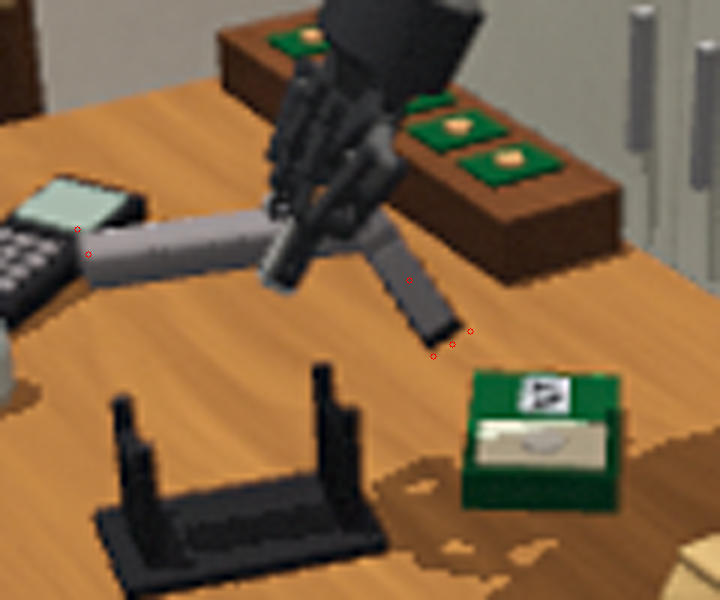

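The projected mouth lies about 4 mm below and ahead of the seen one, at (447,335) in the crop. That's good enough. I'll go via a waypoint that keeps the head clear of the stand.

Run:
```python
from h import *
TH=np.load('TH.npy'); S=scan_pose([.502,-.200,.084],.02,TH,.02); print(S[:3,3]); plan([.42,.08,.20],S[:3,:3])
```

```text
[ 0.38761021 -0.2022881   0.07776074]
[25.7, -48.2, 3.5] [0.018, -0.131, -0.067]
[29.2, -46.3, 0.8] [0.018, -0.131, -0.067]
[32.1, -44.3, -2.4] [0.018, -0.131, -0.067]
[34.5, -42.1, -6.0] [0.018, -0.131, -0.067]
```

{"method": "move_arm", "body": {"dp": [[25.7,-48.2,3.5],[29,-46.3,0.8],[32,-44.3,-2.4],[34.5,-42,-6],[0,0,0]], "turn": [[0.018,-0.131,-0.067],[0.018,-0.131,-0.067],[0.018,-0.131,-0.067],[0.018,-0.131,-0.067],[0,0,0]], "hand": [1,1,1,1,1]}}

```text
time_s: 17.95
tcp_pos: [0.4138, 0.0774, 0.2002]
ee_rot: [-0.004, -0.007, 1.0, -0.001]
wrist_force: [1.3, 0.7, -0.7]
grip_width: 0.0294
```

Run:
```python
from h import *
TH=np.load('TH.npy'); S=scan_pose([.502,-.200,.084],.02,TH,.02); s=state(); print(s['tcp_pos'],s['joint_positions'].round(3),s['qvel'].round(2)); plan(S[:3,3]+[0,0,.06],S[:3,:3])
```

```text
[0.41377089 0.07742979 0.20020921] [-0.477  0.117  0.228  2.172 -0.034  0.863  1.357] [-0.01  0.11 -0.03 -0.19 -0.04 -0.02 -0.01]
[4.9, -46.5, 10.6] [0.0, -0.0, -0.001]
[5.0, -46.5, 10.6] [0.0, -0.0, -0.001]
[5.0, -46.5, 10.6] [0.0, -0.0, -0.001]
[5.0, -46.5, 10.6] [0.0, -0.0, -0.001]
[5.1, -46.5, 10.6] [0.0, -0.0, -0.001]
[5.1, -46.5, 10.6] [0.0, -0.0, -0.001]
```

{"method": "move_arm", "body": {"dp": [[6,-46.5,8],[6,-46.5,10],[5,-46.5,10],[5,-46.5,10]], "turn": [[0,0,0],[0,0,0],[0,0,0],[0,0,0]], "hand": [1,1,1,1]}}

```text
time_s: 18.45
tcp_pos: [0.4022, -0.1075, 0.163]
ee_rot: [-0.001, -0.008, 1.0, -0.002]
wrist_force: [1.3, 0.0, -1.2]
grip_width: 0.0293
```

{"method": "move_arm", "body": {"dp": [[5,-46.5,10],[5,-46.5,10],[0,0,0],[0,0,0]], "turn": [[0,0,0],[0,0,0],[0,0,0],[0,0,0]], "hand": [1,1,1,1]}}

```text
time_s: 18.95
tcp_pos: [0.3933, -0.199, 0.1432]
ee_rot: [-0.002, -0.008, 1.0, -0.002]
wrist_force: [0.1, -0.6, -0.6]
grip_width: 0.0292
```

```bash
cat > st.py <<'E'
from h import *
TH=np.load('TH.npy'); s=state(); M=T(s); W=M@TH; L=np.array([.502,-.200,.084]); n=np.array([-.866,-.017,.5]); up=np.array([.5,.01,.866])
m=W@np.array([.0975,0,-.0563,1]); e=m[:3]-L; mz=W[:3,:3]@np.array([.5,0,-.866])
print('t',s['time_s'],'tcp',s['tcp_pos'].round(4),'q',s['joint_positions'].round(3),'F',s['wrist_force'].round(1),'tau',s['torque'].round(2))
print('mouth err: gap %.1f upslope %.1f side %.1f mm'%tuple(1000*v for v in(e@n,e@up,e[1])),'ang z',np.arccos(-mz@n).round(3),'Yz',W[:3,1].round(3),'qv',abs(s['qvel']).max().round(3))
E
python3 - <<'E'
from st import *
S=scan_pose([.502,-.200,.084],.02,TH,.02); plan(S[:3,3],S[:3,:3])
d=snap('side'); cv2.imwrite('pics/s7.png',cv2.resize(d['pixels'][100:300,200:460,::-1],None,fx=3,fy=3,interpolation=cv2.INTER_CUBIC))
E
```

```text
t 18.95 tcp [ 0.3933 -0.199   0.1432] q [-0.     0.254  0.445  2.194 -0.157  0.726  2.138] F [ 0.1 -0.6 -0.6] tau [ 0.07  0.03 -0.  ]
mouth err: gap 47.8 upslope 59.6 side 2.7 mm ang z nan Yz [-0.018  1.     0.001] qv 0.022
[2.7, -1.5, 32.7] [0.0, 0.0, -0.001]
[2.7, -1.5, 32.7] [0.0, 0.0, -0.001]st.py:5: RuntimeWarning: invalid value encountered in arccos
  print('mouth err: gap %.1f upslope %.1f side %.1f mm'%tuple(1000*v for v in(e@n,e@up,e[1])),'ang z',np.arccos(-mz@n).round(3),'Yz',W[:3,1].round(3),'qv',abs(s['qvel']).max().round(3))
```

View pics/s7.png

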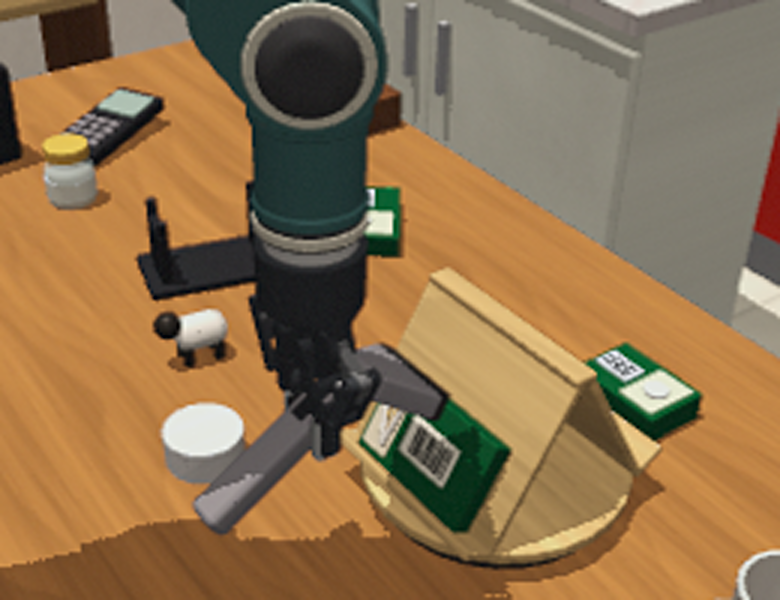

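The head faces the box, with the label clear in the side view at crop (430,450), full-image (343.3,250). That was my twelfth viewed picture, so from here I rely on numbers only. I'll cross-check the label from the side camera, then lower.

{"method": "move_arm", "body": {"dp": [[2.7,-1.5,20],[2.7,-1.5,20],[0,0,15],[0,0,0],[0,0,0]], "turn": [[0,0,0],[0,0,0],[0,0,0],[0,0,0],[0,0,0]], "hand": [1,1,1,1,1]}}

```text
time_s: 19.62
tcp_pos: [0.3878, -0.2026, 0.0887]
ee_rot: [-0.001, -0.009, 1.0, -0.002]
wrist_force: [0.8, -0.0, -1.2]
grip_width: 0.0294
```

Run:
```python
from st import *
d=cv2.imread('pics/s7.png'); D=snap('side')
def hit(u,v):
    o,r=ray(D,u,v); return (o+r*(n@(L-o))/(n@r)).round(4)
g=d.min(2); sub=g[400:500,395:470]
# label corners read off the picture
for u,v in((430,450),(416,412),(462,450),(399,451),(443,489)): print(hit(200+(u-1)/3,100+(v-1)/3))
S=scan_pose(L,.02,TH,.01); plan(S[:3,3],S[:3,:3])
```

```text
t 19.625 tcp [ 0.3878 -0.2026  0.0887] q [ 0.055  0.358  0.405  2.234 -0.242  0.591  2.227] F [ 0.8 -0.  -1.2] tau [ 0.03  0.02 -0.01]
mouth err: gap 25.4 upslope 9.8 side -0.8 mm ang z nan Yz [-0.019  1.    -0.   ] qv 0.007
[ 0.5033 -0.2041  0.0862]
[ 0.5112 -0.1737  0.1009]
[ 0.513  -0.2317  0.1019]
[ 0.4932 -0.1766  0.0696]
[ 0.4951 -0.2333  0.0709]
[-8.4, 0.5, 16.1] [-0.0, 0.003, -0.001]st.py:5: RuntimeWarning: invalid value encountered in arccos
  print('mouth err: gap %.1f upslope %.1f side %.1f mm'%tuple(1000*v for v in(e@n,e@up,e[1])),'ang z',np.arccos(-mz@n).round(3),'Yz',W[:3,1].round(3),'qv',abs(s['qvel']).max().round(3))
```

{"method": "move_arm", "body": {"dp": [[-3,-0.5,6],[-3,-0.5,6],[-3.5,0,5],[0,0,0],[0,0,0]], "turn": [[0,0,0],[0,0,0],[0,0,0],[0,0,0],[0,0,0]], "hand": [1,1,1,1,1]}}

```text
time_s: 20.3
tcp_pos: [0.3965, -0.2037, 0.0711]
ee_rot: [-0.002, -0.008, 1.0, -0.002]
wrist_force: [0.2, -0.3, -1.4]
grip_width: 0.0294
```

```bash
python3 - 2>/dev/null <<'E'
from st import *
# mouth as seen by side camera vs model: dark head tip, compare
D=snap('side'); 
q=proj(D,[W[:3,:3]@np.array(p)+W[:3,3] for p in([.0975,-.039,-.0563],[.0975,.039,-.0563],[.0975-.0104,-.039,-.0563-.006],[.0975+.0104,-.039,-.0563+.006])]); print(q.round(1).tolist(), proj(D,[[.5025,-.202,.085]]).round(1))
x0,y0=int(q[0,0])-9,int(q[0,1])-9
print(D['pixels'][y0:y0+18,x0:x0+18].min(2)); print(x0,y0)
E
```

```text
t 20.3 tcp [ 0.3965 -0.2037  0.0711] q [ 0.072  0.406  0.383  2.222 -0.272  0.56   2.246] F [ 0.2 -0.3 -1.4] tau [-0.08  0.06 -0.08]
mouth err: gap 9.1 upslope -1.2 side -1.9 mm ang z nan Yz [-0.018  1.     0.   ] qv 0.007
[[349.4, 259.5], [329.5, 241.5], [347.2, 263.8], [351.7, 255.2]] [[342.2 249.7]]
[[ 76  33  21  32 106 155  60  66  48  73  99 133 126  70   6   6   8  10]
 [ 87  78  49  20  47  87  64  53  72  72  82 118 132  48   0   8   8  10]
 [ 86  85  74  23  22  60  91  53  78  67  82 136 107   8   4   5  10  12]
 [ 87  89  86  77  47  26  42  32  50  64 118 132  57   2  12  10  10  11]
 [ 92  91  89  90  79  48  22  23  33  90 142 108   7   7   5   5   2   8]
 [ 88  92  92  93  91  85  63  23  24  58  97  60   4  11   8   8   8   9]
 [ 75  80  81  88  89  93  86  49  19  26  40  11   5   8  12   4  13  12]
 [ 73  74  76  77  78  82  88  76  24  20  14   7   4   9  11   6   7  12]
 [ 75  75  74  75  75  77  74  54  18  15  12   5  11  12   7  11  14  12]
 [ 73  74  73  73  74  76  71  27  17  16  10  14  10  10   8   6   7  10]
 [ 72  72  74  74  75  72  51  19  22   9   7  12  10   7   5   9  12  11]
 [ 74  70  72  73  74  66  28  17  20   7   5   5   8  12  10   9  11   6]
 [ 67  73  74  73  71  48  19  22  10   9   9   3  10  10   9   5  13  10]
 [ 26  38  54  60  63  27  19  13   5   2   5   5  10   9   4   5   7   9]
 [  2  10  17  25  25  10  12  13   7   9   8   6   7   9  10   9  11  13]
 [  8  15  13   9   5   5  10   5  12  13  10   8  12   5  12   3  14  12]
 [  0   4   1   6  12  12   6   4   9   6  11  11  11  13   1   6   8   5]
 [ 36   0   3   8  11   8   7   8   9   9  12   6   3   3  14   8   7  10]]
340 250
```

```bash
python3 - 2>/dev/null <<'E'
from st import *
D=snap('side'); L2=np.array([.5028,-.2025,.0855]); b=proj(D,[L2])[0]
J=np.array([(proj(D,[L2+.01*a])[0]-b)/10 for a in(n,up,[0,1,0])]).T; print(b,'px/mm n,up,y\n',J.round(3))
c=np.array([337.6,251.5]); 
for y in(-2,0,2): print(y,np.linalg.solve(J[:,:2],c-b-J[:,2]*y))
E
```

```text
t 20.35 tcp [ 0.3965 -0.2037  0.0712] q [ 0.072  0.406  0.383  2.222 -0.272  0.56   2.246] F [-0.2 -1.  -0.6] tau [0.02 0.04 0.05]
mouth err: gap 9.1 upslope -1.1 side -1.9 mm ang z nan Yz [-0.018  1.     0.   ] qv 0.004
```

```bash
python3 - 2>&1 <<'E' | grep -v Warn
from st import *
D=snap('side'); L2=np.array([.5028,-.2025,.0855]); b=proj(D,[L2])[0]
J=np.array([(proj(D,[L2+.01*np.array(a)])[0]-b)/10 for a in(n,up,[0,1,0])]).T; print(b,'px/mm n,up,y\n',J.round(3))
c=np.array([337.6,251.5]); 
for y in(-2,0,2): print(y,np.linalg.solve(J[:,:2],c-b-J[:,2]*y))
E
```

```text
print('mouth err: gap %.1f upslope %.1f side %.1f mm'%tuple(1000*v for v in(e@n,e@up,e[1])),'ang z',np.arccos(-mz@n).round(3),'Yz',W[:3,1].round(3),'qv',abs(s['qvel']).max().round(3))
t 20.4 tcp [ 0.3966 -0.2037  0.0713] q [ 0.072  0.405  0.383  2.222 -0.272  0.56   2.246] F [ 1.  -0.3 -1.3] tau [0.   0.09 0.01]
mouth err: gap 9.1 upslope -1.0 side -1.9 mm ang z nan Yz [-0.018  1.     0.   ] qv 0.002
[342.39555333 249.58078649] px/mm n,up,y
 [[-0.274  0.18  -0.248]
 [-0.019 -0.35  -0.23 ]]
-2 [15.97559716 -5.04406124]
0 [13.39807332 -6.21824346]
2 [10.82054948 -7.39242568]
```

{"method": "move_arm", "body": {"dp": [[-3.5,0,0],[-3.7,0,-0.5],[0,0,0],[0,0,0],[0,0,0]], "turn": [[0,0,0],[0,0,0],[0,0,0],[0,0,0],[0,0,0]], "hand": [1,1,1,1,1]}}

```text
time_s: 21.08
tcp_pos: [0.4037, -0.2035, 0.0717]
ee_rot: [-0.002, -0.008, 1.0, -0.002]
wrist_force: [0.1, 0.1, -1.9]
grip_width: 0.0289
```

{"method": "move_arm", "body": {"dp": [[-1.3,0,0.75],[0,0,0],[-0.9,0,0.5],[0,0,0],[0,0,0]], "turn": [[0,0,0],[0,0,0],[0,0,0],[0,0,0],[0,0,0]], "hand": [1,1,1,1,1]}}

```text
time_s: 21.7
tcp_pos: [0.406, -0.2035, 0.0704]
ee_rot: [-0.002, -0.008, 1.0, -0.002]
wrist_force: [-0.8, -0.4, -1.2]
grip_width: 0.029
```

```bash
python3 -W ignore st.py
```

```text
t 21.7 tcp [ 0.406  -0.2035  0.0704] q [ 0.067  0.418  0.381  2.203 -0.276  0.567  2.239] F [-0.8 -0.4 -1.2] tau [ 0.01 -0.01 -0.03]
mouth err: gap 0.5 upslope 2.9 side -1.7 mm ang z nan Yz [-0.018  1.     0.   ] qv 0.002
```

{"method": "move_arm", "body": {"dp": [[-0.87,0,0.5],[0,0,0],[0,0,0]], "turn": [[0,0,0],[0,0,0],[0,0,0]], "hand": [1,1,1]}}

```text
time_s: 22.08
tcp_pos: [0.4069, -0.2035, 0.0699]
ee_rot: [-0.002, -0.008, 1.0, -0.002]
wrist_force: [0.5, 0.4, -0.9]
grip_width: 0.0291
```

{"method": "move_arm", "body": {"dp": [[-0.87,0,0.5],[0,0,0],[0,0,0]], "turn": [[0,0,0],[0,0,0],[0,0,0]], "hand": [1,1,1]}}

```text
time_s: 22.45
tcp_pos: [0.4077, -0.2034, 0.0694]
ee_rot: [-0.002, -0.008, 1.0, -0.002]
wrist_force: [0.2, 0.1, -0.9]
grip_width: 0.0289
```

{"method": "move_arm", "body": {"dp": [[-0.87,0,0.5],[0,0,0],[0,0,0]], "turn": [[0,0,0],[0,0,0],[0,0,0]], "hand": [1,1,1]}}

```text
time_s: 22.82
tcp_pos: [0.4086, -0.2035, 0.0689]
ee_rot: [-0.002, -0.008, 1.0, -0.002]
wrist_force: [-0.6, -0.7, -1.7]
grip_width: 0.0289
```

{"method": "move_arm", "body": {"dp": [[-0.87,0,0.5],[0,0,0],[0,0,0]], "turn": [[0,0,0],[0,0,0],[0,0,0]], "hand": [1,1,1]}}

```text
time_s: 23.2
tcp_pos: [0.4086, -0.2034, 0.0685]
ee_rot: [-0.003, -0.008, 1.0, -0.001]
wrist_force: [-5.6, 1.1, 5.0]
grip_width: 0.0291
```

```bash
python3 -W ignore - <<'E'
from st import *
F=[]
for i in range(4): D=snap('side'); F.append(state()['wrist_force'])
print(np.mean(F,0),np.std(F,0))
q=proj(D,[W[:3,:3]@np.array(p)+W[:3,3] for p in([.0975,-.039,-.0563],[.0975,.039,-.0563],[.0975-.0104,-.039,-.0563-.006],[.0975+.0104,-.039,-.0563+.006])]); print(q.round(1).tolist())
x0,y0=int(q[0,0])-9,int(q[0,1])-9; print(x0,y0); print(D['pixels'][y0:y0+18,x0:x0+18].min(2))
E
```

```text
t 23.2 tcp [ 0.4086 -0.2034  0.0685] q [ 0.067  0.426  0.378  2.197 -0.279  0.567  2.239] F [-5.6  1.1  5. ] tau [0.03 0.59 0.08]
mouth err: gap -2.8 upslope 2.4 side -1.7 mm ang z nan Yz [-0.018  1.     0.001] qv 0.002
[-5.03114749 -0.32873009  4.66572656] [0.57136123 0.25464846 0.28788768]
[[353.4, 258.3], [333.4, 240.5], [351.1, 262.6], [355.6, 254.1]]
344 249
[[ 80  48  22  44  75  98 145 128  69   0   4   9  11  14  13  15   9  16]
 [ 87  79  48  25  27  54 101 123 130  73   2   5   4   5  10  13  17   8]
 [ 87  86  74  34  22  24  57 113 135  50   0   8  11   6   5   8   9  11]
 [ 88  88  87  81  61  21  25  54  73  14   9  13   8   3   7   8  14   8]
 [ 94  93  90  90  84  61  22  26  30  12   5   9   2   8   7  10   5  12]
 [ 84  88  92  92  95  89  80  24  21  24  15   6   4  10   9   8  12   9]
 [ 77  76  78  82  86  91  90  65  20  25  16  12   9  13   4  11  15   9]
 [ 74  74  75  75  77  80  84  75  23  14  11   4   7   7   5   4  13  14]
 [ 74  75  74  74  76  77  75  49  18  18   5   6   7   7   6   5   8  13]
 [ 73  72  75  74  75  76  67  29  19   7   7  12   9   7  10   8  12   9]
 [ 70  72  73  73  74  73  46  20  17   8   9   7   8   8  10   6   5   9]
 [ 75  71  72  74  74  65  27  18   7  10   7   3   6   9   9   9  11   4]
 [ 58  68  71  74  71  46  19  17   6   7  11   8   8  12   7   8   8   6]
 [ 19  26  38  48  38  22  17  11   8  10   6   8   4   7   6  11   2   2]
 [  8   2  15  15  15  12  10   8  10   4  11   7   2  11  10   9   3   5]
 [  7  11   5   2   8   7  15   6   8  10   7   9   9  11   4   3   6   0]
 [  3   8   8   8   8   6   7   7   3   5   9   5   3  10  12   9   4  16]
 [ 13  10  12   9   4   9  10   3   5   4  13  10   8   7   8   9   2  28]]
```

In light contact at about 7 N. The side-camera pixels put the mouth within about 3 mm of the label centre. I'll hold still.

{"method": "move_arm", "body": {"dp": [[0,0,0],[0,0,0],[0,0,0],[0,0,0],[0,0,0]], "turn": [[0,0,0],[0,0,0],[0,0,0],[0,0,0],[0,0,0]], "hand": [1,1,1,1,1]}}

```text
time_s: 24.02
tcp_pos: [0.4086, -0.2034, 0.0685]
ee_rot: [-0.003, -0.008, 1.0, -0.001]
wrist_force: [-5.4, 0.2, 4.0]
grip_width: 0.0292
```

{"method": "move_arm", "body": {"dp": [[0,0,0],[0,0,0],[0,0,0],[0,0,0],[0,0,0]], "turn": [[0,0,0],[0,0,0],[0,0,0],[0,0,0],[0,0,0]], "hand": [1,1,1,1,1]}}

```text
time_s: 24.65
tcp_pos: [0.4086, -0.2034, 0.0685]
ee_rot: [-0.003, -0.008, 1.0, -0.001]
wrist_force: [-5.9, 0.8, 4.3]
grip_width: 0.0292
```

{"method": "move_arm", "body": {"dp": [[0,0,0],[0,0,0],[0,0,0],[0,0,0],[0,0,0]], "turn": [[0,0,0],[0,0,0],[0,0,0],[0,0,0],[0,0,0]], "hand": [1,1,1,1,1]}}

```text
time_s: 25.28
tcp_pos: [0.4085, -0.2035, 0.0685]
ee_rot: [-0.003, -0.008, 1.0, -0.001]
wrist_force: [-5.4, 0.4, 4.6]
grip_width: 0.0294
```

```bash
python3 -W ignore st.py
```

```text
t 25.275 tcp [ 0.4085 -0.2035  0.0685] q [ 0.067  0.426  0.378  2.197 -0.279  0.567  2.239] F [-5.4  0.4  4.6] tau [0.01 0.65 0.09]
mouth err: gap -2.7 upslope 2.4 side -1.7 mm ang z nan Yz [-0.018  1.     0.001] qv 0.001
```

```bash
python3 -W ignore - <<'E'
from h import *
for f in('pics/w5.png',None):
    g=(cv2.imread(f)[:,:,::-1] if f else snap('wrist')['pixels']).astype(int)
    m=(g.min(2)>80)&(g.max(2)-g.min(2)<30)
    for v in(60,62,64,65,66,68,72,80,120): c=np.where(m[v,270:380])[0]+270; print(v,(int(c.min()),int(c.max())) if len(c) else '',end=' ')
    print()
E
```

```text
60  62  64  65 (304, 340) 66 (300, 343) 68 (297, 346) 72 (295, 348) 80 (294, 349) 120 (293, 351) 
60  62  64  65  66 (302, 342) 68 (297, 346) 72 (295, 348) 80 (293, 350) 120 (293, 345)
```

The scanner hasn't slipped in the grip, since the rear-edge rows are identical. I'll retreat along the label normal, then up.

{"method": "move_arm", "body": {"dp": [[2,0,-1.2],[9,0,-5],[9,0,-8],[0,0,-30],[0,0,-35]], "turn": [[0,0,0],[0,0,0],[0,0,0],[0,0,0],[0,0,0]], "hand": [1,1,1,1,1]}}

```text
time_s: 25.95
tcp_pos: [0.3887, -0.2034, 0.1486]
ee_rot: [-0.002, -0.008, 1.0, -0.002]
wrist_force: [1.5, -0.4, -0.5]
grip_width: 0.0293
```

{"method": "move_arm", "body": {"dp": [[-5,46,-8],[-5,46,-8],[-5,46,-8],[-5,46,-8],[-5,46,-8]], "turn": [[0,0,0],[0,0,0],[0,0,0],[0,0,0],[0,0,0]], "hand": [1,1,1,1,1]}}

```text
time_s: 26.58
tcp_pos: [0.4107, 0.0282, 0.1877]
ee_rot: [-0.001, -0.008, 1.0, -0.002]
wrist_force: [1.4, -1.0, -2.1]
grip_width: 0.029
```

{"method": "move_arm", "body": {"dp": [[-5,46,-2],[0,0,0],[0,0,0]], "turn": [[0,0,0],[0,0,0],[0,0,0]], "hand": [1,1,1]}}

```text
time_s: 26.95
tcp_pos: [0.4149, 0.0724, 0.1888]
ee_rot: [-0.002, -0.008, 1.0, -0.002]
wrist_force: [0.2, -0.9, -2.1]
grip_width: 0.029
```

Run:
```python
from h import *
hm=np.load('home.npy'); s=state(); print(s['tcp_pos'],s['joint_positions'].round(3)); plan(hm[:3,3]+[0,0,.09],hm[:3,:3],5)
```

```text
[0.41492079 0.07238512 0.18876471] [-0.497  0.134  0.264  2.187 -0.043  0.831  1.38 ]
[-30.0, 33.4, 7.5] [-0.015, 0.105, 0.054]
[-28.8, 34.9, 4.9] [-0.015, 0.105, 0.054]
[-27.3, 36.3, 2.5] [-0.015, 0.105, 0.054]
[-25.4, 37.7, 0.3] [-0.015, 0.105, 0.054]
[-23.3, 39.0, -1.7] [-0.015, 0.105, 0.054]
```

{"method": "move_arm", "body": {"dp": [[-30,33.4,7],[-29,35,5],[-27,36.3,2.5],[-25.4,37.7,0],[-23.3,39,-2]], "turn": [[-0.015,0.105,0.054],[-0.015,0.105,0.054],[-0.015,0.105,0.054],[-0.015,0.105,0.054],[-0.015,0.105,0.054]], "hand": [1,1,1,1,1]}}

```text
time_s: 27.58
tcp_pos: [0.5643, 0.2414, 0.1508]
ee_rot: [-0.262, 0.128, 0.956, 0.033]
wrist_force: [0.7, 0.5, -1.2]
grip_width: 0.029
```

{"method": "move_arm", "body": {"dp": [[0,0,0],[0,0,0],[0,0,0],[0,0,0]], "turn": [[0,0,0],[0,0,0],[0,0,0],[0,0,0]], "hand": [1,1,1,1]}}

```text
time_s: 28.08
tcp_pos: [0.5627, 0.2419, 0.1531]
ee_rot: [-0.259, 0.126, 0.957, 0.034]
wrist_force: [-1.1, -0.4, -1.2]
grip_width: 0.0295
```

```bash
cat > hm.py <<'E'
from h import *
import sys
hm=np.load('home.npy'); s=state(); M=T(s); print(s['time_s'],'err to home mm',((M[:3,3]-hm[:3,3])*1000).round(1),'F',s['wrist_force'].round(1),'tau',s['torque'].round(2)); plan(hm[:3,3]+[0,0,float(sys.argv[1])],hm[:3,:3],int(sys.argv[2]))
E
python3 hm.py .035 2
```

```text
28.075 err to home mm [ 0.7  0.3 92.9] F [-1.1 -0.4 -1.2] tau [-0.11 -0.64 -0.03]
[-14.4, -0.2, 25.1] [0.002, -0.0, -0.0]
[-14.3, -0.2, 25.1] [0.002, -0.0, -0.0]
```

{"method": "move_arm", "body": {"dp": [[-14.4,0,25],[-14.4,0,25],[0,0,0],[0,0,0]], "turn": [[0.002,0,0],[0.002,0,0],[0,0,0],[0,0,0]], "hand": [1,1,1,1]}}

```text
time_s: 28.58
tcp_pos: [0.5627, 0.2424, 0.095]
ee_rot: [-0.26, 0.125, 0.957, 0.031]
wrist_force: [-0.0, 0.1, -1.8]
grip_width: 0.0293
```

```bash
python3 hm.py .003 4
```

```text
28.575 err to home mm [ 0.7  0.8 34.8] F [-0.   0.1 -1.8] tau [-0.19 -0.67 -0.  ]
[-3.9, -0.2, 6.9] [-0.0, -0.0, -0.0]
[-3.9, -0.2, 6.9] [-0.0, -0.0, -0.0]
[-3.9, -0.2, 6.9] [-0.0, -0.0, -0.0]
[-3.9, -0.2, 6.9] [-0.0, -0.0, -0.0]
```

{"method": "move_arm", "body": {"dp": [[-3.9,-0.2,6.9],[-3.9,-0.2,6.9],[-3.9,-0.2,6.9],[-3.6,-0.1,6.2],[0,0,0]], "turn": [[0,0,0],[0,0,0],[0,0,0],[0,0,0],[0,0,0]], "hand": [1,1,1,1,1]}}

```text
time_s: 29.2
tcp_pos: [0.5609, 0.2413, 0.0615]
ee_rot: [-0.261, 0.125, 0.957, 0.031]
wrist_force: [-0.0, 0.0, -1.8]
grip_width: 0.0291
```

```bash
python3 hm.py 0 1
```

```text
29.2 err to home mm [-1.  -0.3  1.3] F [-0.   0.  -1.8] tau [-0.21 -0.64 -0.02]
[-1.5, 0.5, 0.6] [-0.002, -0.004, -0.002]
```

{"method": "move_arm", "body": {"dp": [[-0.6,0.3,1],[0,0,0],[0,0,0]], "turn": [[-0.002,-0.004,-0.002],[0,0,0],[0,0,0]], "hand": [1,1,1]}}

```text
time_s: 29.58
tcp_pos: [0.5617, 0.2419, 0.0615]
ee_rot: [-0.258, 0.124, 0.957, 0.032]
wrist_force: [-0.1, 0.5, -1.4]
grip_width: 0.0294
```

```bash
python3 hm.py 0 1
```

```text
29.575 err to home mm [-0.3  0.3  1.3] F [-0.1  0.5 -1.4] tau [-0.13 -0.66  0.03]
[-1.0, -0.2, 1.0] [0.001, 0.002, 0.001]
```

{"method": "move_arm", "body": {"dp": [[-0.7,0,1.2],[0,0,0],[0,0,0]], "turn": [[0,0,0],[0,0,0],[0,0,0]], "hand": [1,1,1]}}

```text
time_s: 29.95
tcp_pos: [0.5617, 0.2418, 0.0602]
ee_rot: [-0.259, 0.125, 0.957, 0.032]
wrist_force: [0.9, 0.4, 1.8]
grip_width: 0.0291
```

```bash
python3 hm.py 0 1
```

```text
29.95 err to home mm [-0.3  0.3  0. ] F [0.9 0.4 1.8] tau [-0.13 -0.33 -0.03]
[-0.3, -0.2, -0.2] [0.001, 0.002, 0.001]
```

The force has turned positive, so the scanner is resting on the saddles. I'll release and back out along the tool axis.

{"method": "move_arm", "body": {"dp": [[0,0,0],[0,0,0],[0,0,0],[0,0,0],[0,0,0]], "turn": [[0,0,0],[0,0,0],[0,0,0],[0,0,0],[0,0,0]], "hand": [0.2,-0.2,-0.6,-1,-1], "force": 20}}

```text
time_s: 30.58
tcp_pos: [0.5615, 0.2418, 0.0598]
ee_rot: [-0.259, 0.125, 0.957, 0.032]
wrist_force: [1.4, -1.2, -0.6]
grip_width: 0.0857
```

{"method": "move_arm", "body": {"dp": [[0,0,0],[0,0,-10],[0,0,-20],[0,0,-30],[0,0,-30]], "turn": [[0,0,0],[0,0,0],[0,0,0],[0,0,0],[0,0,0]], "hand": [-1,-1,-1,-1,-1]}}

```text
time_s: 31.2
tcp_pos: [0.6062, 0.2302, 0.139]
ee_rot: [-0.258, 0.125, 0.957, 0.032]
wrist_force: [0.4, 0.8, 0.0]
grip_width: 0.0853
```

{"method": "move_arm", "body": {"dp": [[0,0,-40],[0,0,-40],[0,0,0],[0,0,0],[0,0,0]], "turn": [[0,0,0],[0,0,0],[0,0,0],[0,0,0],[0,0,0]], "hand": [-1,-1,-1,-1,-1]}}

```text
time_s: 31.82
tcp_pos: [0.6433, 0.2207, 0.2056]
ee_rot: [-0.26, 0.124, 0.957, 0.032]
wrist_force: [-0.5, -0.4, -0.4]
grip_width: 0.0853
```

```bash
python3 -W ignore - <<'E'
from h import *
s=state(); print(s['tcp_pos'],s['wrist_force'])
a=cv2.imread('pics/side0.png').astype(int); b=snap('side')['pixels'][:,:,::-1].astype(int)
D=np.abs(a-b).max(2)
# scanner & bystander regions in side view (x0,x1,y0,y1)
for n,(x0,x1,y0,y1) in dict(scanner=(240,310,155,200),scan_rear=(240,280,155,200),boxa=(304,340,158,190),sheep=(248,282,200,224),tin=(250,286,234,262),mug=(424,490,284,342),globe=(366,414,345,400),boxb=(412,436,212,246),jar=(212,236,144,172)).items():
    r=D[y0:y1,x0:x1]; print(n,'changed px >40:',int((r>40).sum()),'of',r.size)
# scanner horizontal/vertical shift by template
A=a[155:200,240:310].astype(np.uint8); B=b.astype(np.uint8)[145:210,230:320]; r=cv2.matchTemplate(B,A,cv2.TM_CCOEFF_NORMED); print(cv2.minMaxLoc(r))
E
```

```text
[0.64331926 0.22066191 0.2055856 ] [-0.47519808 -0.3907212  -0.42206085]
scanner changed px >40: 8 of 3150
scan_rear changed px >40: 1 of 1800
boxa changed px >40: 178 of 1152
sheep changed px >40: 47 of 816
tin changed px >40: 536 of 1008
mug changed px >40: 0 of 3828
globe changed px >40: 0 of 2640
boxb changed px >40: 3 of 816
jar changed px >40: 0 of 672
(-0.13749077916145325, 0.9963185787200928, (20, 20), (10, 10))
```

```bash
python3 -W ignore - <<'E'
from h import *
b=snap('side')['pixels'][:,:,::-1].copy()
s7=cv2.resize(cv2.imread('pics/s7.png'),(260,200),interpolation=cv2.INTER_AREA); t=s7[135:165,130:158]
r=cv2.matchTemplate(b[220:280,310:380],t,cv2.TM_CCOEFF_NORMED); m=cv2.minMaxLoc(r); print('label',m[1],m[3],'expect',(20,15))
g=cv2.Canny(cv2.imread('pics/side0.png',0),60,140)[228:268,244:292]; h=cv2.Canny(cv2.cvtColor(b,cv2.COLOR_BGR2GRAY),60,140)[222:274,238:298]
m=cv2.minMaxLoc(cv2.matchTemplate(cv2.GaussianBlur(h,(5,5),0),cv2.GaussianBlur(g,(5,5),0),cv2.TM_CCOEFF_NORMED)); print('tin',m[1],m[3],'expect (6,6)')
print(finish_job())
E
```

```text
label 0.9184703826904297 (20, 15) expect (20, 15)
tin 0.6439914703369141 (6, 6) expect (6,6)
the job is handed in; nothing more can be done
None
```

The job is done and handed in at about 32 s of the 72 s allowed; `finish_job` gave no verdict, so I can't confirm it passed.

- **Display:** I gripped the display's top edge and turned it about 180° until the labelled side faced the robot. I estimate it ended within about 0.03 rad of straight.
- **Scan:** I laid the scanner's mouth on the label and held it still for about 2 s at roughly 7–8 N (limit 15 N). The camera and tool-pose checks both put the mouth within about 3 mm of the label's centre, with no slip in the grip.
- **Return:** I set the scanner back on its saddles at the recorded pose and backed the arm away. In the side camera it matches its starting picture to the pixel.

**Other last checks:**
- The label was still where it had been before the scan.
- The mug, globe and jar showed no change, and box_b almost none.
- The tin matched its starting position, though only weakly (score 0.64).
- The tin, sheep and box_a areas looked different in brightness. I put this down to the arm's shadow, but I didn't check the sheep or box_a separately.

**Disagreements:**
- The cameras differed by about 5 mm on where the handle lay. I settled that by centring it between the fingers.
- The mouth touched the label about 3 mm later than my model predicted, which is within tolerance.
- Flushness was worked out from the tool's pose, not measured directly.

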